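# Change the warming station over from the can to bottles

## Robot

A 6-joint arm with a two-finger parallel gripper is mounted at the origin on the work surface. World frame = base frame: x ahead of the robot, y to its left, z up, the work surface at z = 0. Lengths are in mm, angles in rad, forces in N, time in s.
With the tool pointing down it reaches from about 350 to 975 mm from the base axis. Payload 7.1 kg.
Tool frame: the origin (TCP) lies midway between the tips of the shut fingers; the grasp point (between the pads) lies 19 mm behind it; z points along the fingers, y is the line along which they close (so a half turn about z gives the same grasp; the last joint's range is limited). The gripper opens to 88 mm and grips with 3 to 60 N. Pads are 20 mm wide; open, the fingers measure 115 mm over their backs; the gripper's body (75 mm by 178 mm) begins 61 mm behind the grasp point.
Start: joints at [1.225, 0.423, 1.63, -0, 1.089, -0.019], TCP at [200.602, 591.915, 222.675] pointing down, gripper open.
Joint ranges: [-3, 3], [-0.9, 2.11], [0.09, 2.58], [-1.31, 4.45], [0.11, 2.69], [-2.54, 2.54]. Speed limits (rad/s): [2.39, 2.39, 3.01, 3.14, 3.14, 3.14].

## Interface

Orientations are given as a rotation vector (axis times angle).
In Python, from workcell import ctrl gives the robot as it stands. The module is installed in compiled form; this text tells all that it offers.
- The arm moves only by the tool apply_moves, never from a script. Its argument "targets" is a list of rows, each a list of 3 entries, a list of its own where there are three numbers: the opening, from -1 (shut) to 1 (fully open), then the shift along the tool's x, y, z normalised to -1 to 1, where 1 is 5 cm, then the turn, a rotation vector about the tool's x, y, z normalised to -1 to 1, where 1 is 90 degrees. In form: [[jaw, [x, y, z], [wx, wy, wz]], ...]. A call has 1 to 8 rows; each row shifts and turns the commanded pose from where the row before left it, along the tool's axes as they then stand; what a row does not reach is not made up. A row lasts 1/8 s, in which the tool goes at most 62.5 mm and 10.7 degrees, less where a joint would pass 70% of its speed; a pose out of reach is approached as far as the arm can. A call with a number of a shift or a turn outside -1 to 1 is refused whole. A call with a gripper value outside its range is refused whole. The fingers move at their own pace and stop on an object; the grip force is fixed at half the most. Time passes only in rows, so rows that do not move let the fingers close. It gives the time, the measured TCP pose, the force, the opening and the grip force at its end, in the units of the state.
- ctrl.get_obs(): the state, without advancing time (a new reading comes with each control period).
- ctrl.get_image(name): name is "scene" or "top" or "wrist"; returns a dict with "pixels" (480x640x3 uint8, blue, green, red), "camera_matrix" (3x3 intrinsics, pixels), "k1" (the pictures are not rectified: a ray, as slopes to the right and down, at radius r is drawn at 1 + k1 r^2 times it, then the intrinsics apply), "view" (4x4, takes a point from world to camera coordinates); the wrist camera has in their place "hand_eye" (4x4, takes a point from camera to tool coordinates, whose origin is the TCP and whose axes are the flange's). Camera axes: x right, y down, z forward; pixel columns grow to the right and rows downward; lengths in mm; the calibration is good to about 2 mm. A picture is of the moment at which its call begins: read the wrist's pose just before it. There is no depth.
- ctrl.close_job(): hands the job in; it is judged then, once.
Trained networks look in the newest picture that a camera, given by its name, has taken for a name from the list of things; names that differ only in an ending like _2 or _b are one class to them, and where a whole thing is asked for, a point or a joint stands for the part that bears it (a point fixed in the world has none). Each returns a list of dicts, best first, with "score" (0 to 1); they miss things now and then, are a little off and sometimes report something else, mostly with a low value. They report only what shows in the picture. A call takes as long as a camera call. They do not tell look-alikes from the thing itself.
- ctrl.masks_of(label, camera): "region" (480x640 bool, what is visible of it) and "bbox" ([left, top, right, bottom] in pixels, round what is visible of it).
- ctrl.pinpoint(label, camera): "xy" ([column, row] in pixels: a listed point, or the origin of a listed thing).
The state is a dict: "t": time; "qpos": joint angles; "qvel": joint speeds; "joint_torque": joint torques, N m; "ee_pos": TCP position; "orientation": TCP orientation; "ft_force": force on the tool from outside, world axes, zero at the start; "moment": the same for the moment, N m; "width": finger opening in mm; "grasp_force": force on a finger pad.
Only numpy, scipy, OpenCV 4.12 (cv2) and the standard library are available. Lean on these libraries where they do the work, as an engineer would, in place of code of your own. Each camera call takes 0.05 s, during which the arm holds its last target. There are 200 camera calls.

## Task

Change the warming station over from the can to bottles: first lift the steel can by its handle off the hot plate and set it down gently, upright and wholly on the round cork mat. Then put a spare bottle from the white board, upright and right down, into every rack cell that is empty, leaving the bottles already in the rack in their cells and any spare you do not need standing on the board. When the rack is full, push the lever fully over towards the hot plate; do not knock over the beaker.

Things in the scene. Friction and masses are not known exactly. Their poses are not given: they have to be found in the camera images.
- station: Fixed warming station, 190 (x) by 256 mm (y). +y half: blue rack 55 mm high, six square cells 54 mm wide, 60 mm apart (3 along x, 2 along y), floor 6 mm, partitions 48 mm high. -y half: white housing 50 mm high with the lever and a round metal hot plate (124 mm across, centre x 28, y -67, top z 62 mm; the can starts on it). Origin: centre of its underside.
- can: Steel can, closed, with a heavy base, 90 mm across and 94 mm high, 0.35 to 0.65 kg, with a rigid carrying handle over its top. Origin: centre of its underside; z up; the handle is a straight black bar along its y, 12 mm thick (x), 13 mm high, 78 mm long, its middle 138 mm above the origin, with 37 mm free beneath it.
- mat: Round cork mat, 170 mm across, 6 mm thick, fixed on the bench. Origin: centre of its underside.
- board: White board, 250 mm (its x) by 190 mm (its y), 8 mm thick, fixed on the bench, on which the spare bottles stand. Origin: centre of its underside.
- beaker: Small grey plastic beaker, 46 mm across, 60 mm high, standing on the board among the spare bottles; not part of the job. Origin: centre of its underside.
- lever (a joint): Change-over lever of the station, a rod with a black ball 26 mm across: 0 = leaning towards the station's -x (can side), 1.0 = leaning fully to its +x, towards the hot plate (bottle side). It turns about the station's y axis and stays where it is left; about 1 N moves it.
- lever_tip (a point): Centre of the ball at the end of the lever, 70 mm from its pivot; the pivot is on the station at x -60, y -67, z 72 mm.
- cell1 (a point): Centre of the floor of rack cell 1 (station x -60, y 37, z 6 mm).
- cell2 (a point): Centre of the floor of rack cell 2 (station x 0, y 37, z 6 mm).
- cell3 (a point): Centre of the floor of rack cell 3 (station x 60, y 37, z 6 mm).
- cell4 (a point): Centre of the floor of rack cell 4 (station x -60, y 97, z 6 mm).
- cell5 (a point): Centre of the floor of rack cell 5 (station x 0, y 97, z 6 mm).
- cell6 (a point): Centre of the floor of rack cell 6 (station x 60, y 97, z 6 mm).
- held1: Bottle standing in cell 1 from the start, if present (absent: the cell starts empty): amber bottle 46 mm across, 100 mm high, 0.22 kg, with a steel weight foot, body up to 54 mm, round white cap 30 mm across from 62 to 100 mm. Origin: centre of its underside; z up.
- held2: Bottle standing in cell 2 from the start, if present (absent: the cell starts empty): amber bottle 46 mm across, 100 mm high, 0.22 kg, with a steel weight foot, body up to 54 mm, round white cap 30 mm across from 62 to 100 mm. Origin: centre of its underside; z up.
- held3: Bottle standing in cell 3 from the start, if present (absent: the cell starts empty): amber bottle 46 mm across, 100 mm high, 0.22 kg, with a steel weight foot, body up to 54 mm, round white cap 30 mm across from 62 to 100 mm. Origin: centre of its underside; z up.
- held4: Bottle standing in cell 4 from the start, if present (absent: the cell starts empty): amber bottle 46 mm across, 100 mm high, 0.22 kg, with a steel weight foot, body up to 54 mm, round white cap 30 mm across from 62 to 100 mm. Origin: centre of its underside; z up.
- held5: Bottle standing in cell 5 from the start, if present (absent: the cell starts empty): amber bottle 46 mm across, 100 mm high, 0.22 kg, with a steel weight foot, body up to 54 mm, round white cap 30 mm across from 62 to 100 mm. Origin: centre of its underside; z up.
- held6: Bottle standing in cell 6 from the start, if present (absent: the cell starts empty): amber bottle 46 mm across, 100 mm high, 0.22 kg, with a steel weight foot, body up to 54 mm, round white cap 30 mm across from 62 to 100 mm. Origin: centre of its underside; z up.
- spare1: Spare bottle, at first standing on the board: amber bottle 46 mm across, 100 mm high, 0.22 kg, with a steel weight foot, body up to 54 mm, round white cap 30 mm across from 62 to 100 mm. Origin: centre of its underside; z up.
- spare2: Spare bottle, at first standing on the board: amber bottle 46 mm across, 100 mm high, 0.22 kg, with a steel weight foot, body up to 54 mm, round white cap 30 mm across from 62 to 100 mm. Origin: centre of its underside; z up.
- spare3: Spare bottle, at first standing on the board: amber bottle 46 mm across, 100 mm high, 0.22 kg, with a steel weight foot, body up to 54 mm, round white cap 30 mm across from 62 to 100 mm. Origin: centre of its underside; z up.
- spare4: Spare bottle, at first standing on the board: amber bottle 46 mm across, 100 mm high, 0.22 kg, with a steel weight foot, body up to 54 mm, round white cap 30 mm across from 62 to 100 mm. Origin: centre of its underside; z up.
- spare5: Spare bottle, at first standing on the board: amber bottle 46 mm across, 100 mm high, 0.22 kg, with a steel weight foot, body up to 54 mm, round white cap 30 mm across from 62 to 100 mm. Origin: centre of its underside; z up.
There are look-alikes about, which are no part of the job. Leave any yellow look-alike of the can alone.

How it is judged (in metres and radians):
On the way, in this order (a step that is already met when the one before it is completed fails the run):
1. the can is lifted clear of the hot plate (z of can in the frame of station above 0.082 m), for 0.1 s.
2. the can stands upright on the cork mat, let go (horizontal distance between can and mat below 0.039 m and z of can in the frame of mat below 0.01 m and angle between can's own z axis and vertical below 0.1 rad and linear speed of can below 0.02 m/s and contact force between can and the fingers below 0.3 N), for 0.3 s.
3. every cell of the rack holds an upright bottle, right down (((horizontal distance between held1 and cell1 below 0.009 m and z of held1 in the frame of cell1 below 0.008 m and angle between held1's own z axis and vertical below 0.12 rad) or (horizontal distance between spare1 and cell1 below 0.009 m and z of spare1 in the frame of cell1 below 0.008 m and angle between spare1's own z axis and vertical below 0.12 rad) or (horizontal distance between spare2 and cell1 below 0.009 m and z of spare2 in the frame of cell1 below 0.008 m and angle between spare2's own z axis and vertical below 0.12 rad) or (horizontal distance between spare3 and cell1 below 0.009 m and z of spare3 in the frame of cell1 below 0.008 m and angle between spare3's own z axis and vertical below 0.12 rad) or (horizontal distance between spare4 and cell1 below 0.009 m and z of spare4 in the frame of cell1 below 0.008 m and angle between spare4's own z axis and vertical below 0.12 rad) or (horizontal distance between spare5 and cell1 below 0.009 m and z of spare5 in the frame of cell1 below 0.008 m and angle between spare5's own z axis and vertical below 0.12 rad)) and ((horizontal distance between held2 and cell2 below 0.009 m and z of held2 in the frame of cell2 below 0.008 m and angle between held2's own z axis and vertical below 0.12 rad) or (horizontal distance between spare1 and cell2 below 0.009 m and z of spare1 in the frame of cell2 below 0.008 m and angle between spare1's own z axis and vertical below 0.12 rad) or (horizontal distance between spare2 and cell2 below 0.009 m and z of spare2 in the frame of cell2 below 0.008 m and angle between spare2's own z axis and vertical below 0.12 rad) or (horizontal distance between spare3 and cell2 below 0.009 m and z of spare3 in the frame of cell2 below 0.008 m and angle between spare3's own z axis and vertical below 0.12 rad) or (horizontal distance between spare4 and cell2 below 0.009 m and z of spare4 in the frame of cell2 below 0.008 m and angle between spare4's own z axis and vertical below 0.12 rad) or (horizontal distance between spare5 and cell2 below 0.009 m and z of spare5 in the frame of cell2 below 0.008 m and angle between spare5's own z axis and vertical below 0.12 rad)) and ((horizontal distance between held3 and cell3 below 0.009 m and z of held3 in the frame of cell3 below 0.008 m and angle between held3's own z axis and vertical below 0.12 rad) or (horizontal distance between spare1 and cell3 below 0.009 m and z of spare1 in the frame of cell3 below 0.008 m and angle between spare1's own z axis and vertical below 0.12 rad) or (horizontal distance between spare2 and cell3 below 0.009 m and z of spare2 in the frame of cell3 below 0.008 m and angle between spare2's own z axis and vertical below 0.12 rad) or (horizontal distance between spare3 and cell3 below 0.009 m and z of spare3 in the frame of cell3 below 0.008 m and angle between spare3's own z axis and vertical below 0.12 rad) or (horizontal distance between spare4 and cell3 below 0.009 m and z of spare4 in the frame of cell3 below 0.008 m and angle between spare4's own z axis and vertical below 0.12 rad) or (horizontal distance between spare5 and cell3 below 0.009 m and z of spare5 in the frame of cell3 below 0.008 m and angle between spare5's own z axis and vertical below 0.12 rad)) and ((horizontal distance between held4 and cell4 below 0.009 m and z of held4 in the frame of cell4 below 0.008 m and angle between held4's own z axis and vertical below 0.12 rad) or (horizontal distance between spare1 and cell4 below 0.009 m and z of spare1 in the frame of cell4 below 0.008 m and angle between spare1's own z axis and vertical below 0.12 rad) or (horizontal distance between spare2 and cell4 below 0.009 m and z of spare2 in the frame of cell4 below 0.008 m and angle between spare2's own z axis and vertical below 0.12 rad) or (horizontal distance between spare3 and cell4 below 0.009 m and z of spare3 in the frame of cell4 below 0.008 m and angle between spare3's own z axis and vertical below 0.12 rad) or (horizontal distance between spare4 and cell4 below 0.009 m and z of spare4 in the frame of cell4 below 0.008 m and angle between spare4's own z axis and vertical below 0.12 rad) or (horizontal distance between spare5 and cell4 below 0.009 m and z of spare5 in the frame of cell4 below 0.008 m and angle between spare5's own z axis and vertical below 0.12 rad)) and ((horizontal distance between held5 and cell5 below 0.009 m and z of held5 in the frame of cell5 below 0.008 m and angle between held5's own z axis and vertical below 0.12 rad) or (horizontal distance between spare1 and cell5 below 0.009 m and z of spare1 in the frame of cell5 below 0.008 m and angle between spare1's own z axis and vertical below 0.12 rad) or (horizontal distance between spare2 and cell5 below 0.009 m and z of spare2 in the frame of cell5 below 0.008 m and angle between spare2's own z axis and vertical below 0.12 rad) or (horizontal distance between spare3 and cell5 below 0.009 m and z of spare3 in the frame of cell5 below 0.008 m and angle between spare3's own z axis and vertical below 0.12 rad) or (horizontal distance between spare4 and cell5 below 0.009 m and z of spare4 in the frame of cell5 below 0.008 m and angle between spare4's own z axis and vertical below 0.12 rad) or (horizontal distance between spare5 and cell5 below 0.009 m and z of spare5 in the frame of cell5 below 0.008 m and angle between spare5's own z axis and vertical below 0.12 rad)) and ((horizontal distance between held6 and cell6 below 0.009 m and z of held6 in the frame of cell6 below 0.008 m and angle between held6's own z axis and vertical below 0.12 rad) or (horizontal distance between spare1 and cell6 below 0.009 m and z of spare1 in the frame of cell6 below 0.008 m and angle between spare1's own z axis and vertical below 0.12 rad) or (horizontal distance between spare2 and cell6 below 0.009 m and z of spare2 in the frame of cell6 below 0.008 m and angle between spare2's own z axis and vertical below 0.12 rad) or (horizontal distance between spare3 and cell6 below 0.009 m and z of spare3 in the frame of cell6 below 0.008 m and angle between spare3's own z axis and vertical below 0.12 rad) or (horizontal distance between spare4 and cell6 below 0.009 m and z of spare4 in the frame of cell6 below 0.008 m and angle between spare4's own z axis and vertical below 0.12 rad) or (horizontal distance between spare5 and cell6 below 0.009 m and z of spare5 in the frame of cell6 below 0.008 m and angle between spare5's own z axis and vertical below 0.12 rad))), for 0.3 s.
4. the lever is pushed fully over towards the hot plate (value of joint lever above 0.85 rad), for 0.2 s.
At the end, for the whole second after the job is handed in: Can upright, still, released, centre within 39 mm of the mat's; each cell holds an upright bottle within 9 mm of its centre and 8 mm of its floor, those present at first still in their own cells; unused spares stand upright with centres over the board; lever beyond 0.85; beaker upright (all of step 2 and all of step 3 and horizontal distance between held1 and cell1 below 0.009 m and z of held1 in the frame of cell1 below 0.008 m and angle between each of held1, held2, held3, held4, held5, held6's own z axis and vertical below 0.12 rad and horizontal distance between held2 and cell2 below 0.009 m and z of held2 in the frame of cell2 below 0.008 m and horizontal distance between held3 and cell3 below 0.009 m and z of held3 in the frame of cell3 below 0.008 m and horizontal distance between held4 and cell4 below 0.009 m and z of held4 in the frame of cell4 below 0.008 m and horizontal distance between held5 and cell5 below 0.009 m and z of held5 in the frame of cell5 below 0.008 m and horizontal distance between held6 and cell6 below 0.009 m and z of held6 in the frame of cell6 below 0.008 m and ((x of spare1 in the frame of board between -0.125 and 0.125 m and y of spare1 in the frame of board between -0.095 and 0.095 m and angle between spare1's own z axis and vertical below 0.12 rad) or (horizontal distance between spare1 and cell1 below 0.009 m and z of spare1 in the frame of cell1 below 0.008 m and angle between spare1's own z axis and vertical below 0.12 rad) or (horizontal distance between spare1 and cell2 below 0.009 m and z of spare1 in the frame of cell2 below 0.008 m and angle between spare1's own z axis and vertical below 0.12 rad) or (horizontal distance between spare1 and cell3 below 0.009 m and z of spare1 in the frame of cell3 below 0.008 m and angle between spare1's own z axis and vertical below 0.12 rad) or (horizontal distance between spare1 and cell4 below 0.009 m and z of spare1 in the frame of cell4 below 0.008 m and angle between spare1's own z axis and vertical below 0.12 rad) or (horizontal distance between spare1 and cell5 below 0.009 m and z of spare1 in the frame of cell5 below 0.008 m and angle between spare1's own z axis and vertical below 0.12 rad) or (horizontal distance between spare1 and cell6 below 0.009 m and z of spare1 in the frame of cell6 below 0.008 m and angle between spare1's own z axis and vertical below 0.12 rad)) and ((x of spare2 in the frame of board between -0.125 and 0.125 m and y of spare2 in the frame of board between -0.095 and 0.095 m and angle between spare2's own z axis and vertical below 0.12 rad) or (horizontal distance between spare2 and cell1 below 0.009 m and z of spare2 in the frame of cell1 below 0.008 m and angle between spare2's own z axis and vertical below 0.12 rad) or (horizontal distance between spare2 and cell2 below 0.009 m and z of spare2 in the frame of cell2 below 0.008 m and angle between spare2's own z axis and vertical below 0.12 rad) or (horizontal distance between spare2 and cell3 below 0.009 m and z of spare2 in the frame of cell3 below 0.008 m and angle between spare2's own z axis and vertical below 0.12 rad) or (horizontal distance between spare2 and cell4 below 0.009 m and z of spare2 in the frame of cell4 below 0.008 m and angle between spare2's own z axis and vertical below 0.12 rad) or (horizontal distance between spare2 and cell5 below 0.009 m and z of spare2 in the frame of cell5 below 0.008 m and angle between spare2's own z axis and vertical below 0.12 rad) or (horizontal distance between spare2 and cell6 below 0.009 m and z of spare2 in the frame of cell6 below 0.008 m and angle between spare2's own z axis and vertical below 0.12 rad)) and ((x of spare3 in the frame of board between -0.125 and 0.125 m and y of spare3 in the frame of board between -0.095 and 0.095 m and angle between spare3's own z axis and vertical below 0.12 rad) or (horizontal distance between spare3 and cell1 below 0.009 m and z of spare3 in the frame of cell1 below 0.008 m and angle between spare3's own z axis and vertical below 0.12 rad) or (horizontal distance between spare3 and cell2 below 0.009 m and z of spare3 in the frame of cell2 below 0.008 m and angle between spare3's own z axis and vertical below 0.12 rad) or (horizontal distance between spare3 and cell3 below 0.009 m and z of spare3 in the frame of cell3 below 0.008 m and angle between spare3's own z axis and vertical below 0.12 rad) or (horizontal distance between spare3 and cell4 below 0.009 m and z of spare3 in the frame of cell4 below 0.008 m and angle between spare3's own z axis and vertical below 0.12 rad) or (horizontal distance between spare3 and cell5 below 0.009 m and z of spare3 in the frame of cell5 below 0.008 m and angle between spare3's own z axis and vertical below 0.12 rad) or (horizontal distance between spare3 and cell6 below 0.009 m and z of spare3 in the frame of cell6 below 0.008 m and angle between spare3's own z axis and vertical below 0.12 rad)) and ((x of spare4 in the frame of board between -0.125 and 0.125 m and y of spare4 in the frame of board between -0.095 and 0.095 m and angle between spare4's own z axis and vertical below 0.12 rad) or (horizontal distance between spare4 and cell1 below 0.009 m and z of spare4 in the frame of cell1 below 0.008 m and angle between spare4's own z axis and vertical below 0.12 rad) or (horizontal distance between spare4 and cell2 below 0.009 m and z of spare4 in the frame of cell2 below 0.008 m and angle between spare4's own z axis and vertical below 0.12 rad) or (horizontal distance between spare4 and cell3 below 0.009 m and z of spare4 in the frame of cell3 below 0.008 m and angle between spare4's own z axis and vertical below 0.12 rad) or (horizontal distance between spare4 and cell4 below 0.009 m and z of spare4 in the frame of cell4 below 0.008 m and angle between spare4's own z axis and vertical below 0.12 rad) or (horizontal distance between spare4 and cell5 below 0.009 m and z of spare4 in the frame of cell5 below 0.008 m and angle between spare4's own z axis and vertical below 0.12 rad) or (horizontal distance between spare4 and cell6 below 0.009 m and z of spare4 in the frame of cell6 below 0.008 m and angle between spare4's own z axis and vertical below 0.12 rad)) and ((x of spare5 in the frame of board between -0.125 and 0.125 m and y of spare5 in the frame of board between -0.095 and 0.095 m and angle between spare5's own z axis and vertical below 0.12 rad) or (horizontal distance between spare5 and cell1 below 0.009 m and z of spare5 in the frame of cell1 below 0.008 m and angle between spare5's own z axis and vertical below 0.12 rad) or (horizontal distance between spare5 and cell2 below 0.009 m and z of spare5 in the frame of cell2 below 0.008 m and angle between spare5's own z axis and vertical below 0.12 rad) or (horizontal distance between spare5 and cell3 below 0.009 m and z of spare5 in the frame of cell3 below 0.008 m and angle between spare5's own z axis and vertical below 0.12 rad) or (horizontal distance between spare5 and cell4 below 0.009 m and z of spare5 in the frame of cell4 below 0.008 m and angle between spare5's own z axis and vertical below 0.12 rad) or (horizontal distance between spare5 and cell5 below 0.009 m and z of spare5 in the frame of cell5 below 0.008 m and angle between spare5's own z axis and vertical below 0.12 rad) or (horizontal distance between spare5 and cell6 below 0.009 m and z of spare5 in the frame of cell6 below 0.008 m and angle between spare5's own z axis and vertical below 0.12 rad)) and value of joint lever above 0.85 rad and angle between beaker's own z axis and vertical below 0.3 rad); the robot touches nothing.
It fails at once if the can is dropped or banged down on the mat (still moving faster than 0.4 m/s just above it) (horizontal distance between can and mat below 0.06 m and z of can in the frame of mat between 0.009 and 0.045 m and linear speed of can above 0.4 m/s).
It fails at once if the beaker is knocked over (angle between beaker's own z axis and vertical above 0.7 rad).
Of held1, held2, held3, held4, held5, held6 only 1 to 2 are there at a start; the rules pass over those that are not, and their reading is None.
At some moment in a run one of can, spare1, spare2, spare3, spare4, spare5 may be knocked a few centimetres aside while the robot is not near it.
It also fails if it takes over 208 s, if anything falls off the work surface, if the arm or the gripper's body presses on something with over 40 N, if the wrist force passes 120 N, or if a joint passes its speed limit or range.

## Working session

There is one attempt and no reset: what is moved stays moved. The work goes in short steps, Python scripts to look and compute and a tool call to move; the robot and the scene stay as the last step left them, time stands still between calls to the robot, and variables do not carry over. Pictures are saved under pics/ and viewed, at most 14 in all, crops included, and the job is handed in when it is done.

Besides the shell and the picture viewer there is one more tool, called after "Call:" by a JSON object that holds its "method" and its "body". apply_moves: Moves the arm, as the interface text tells. Scaled input: -1 to 1 covers 5 cm each way for a shift and 90 degrees each way for a turn. Its arguments: {"type":"object","properties":{"targets":{"type":"array"}},"required":["targets"]}

```bash
mkdir -p pics
cat > h.py <<'E'
import numpy as np, cv2
from scipy.spatial.transform import Rotation as R
from workcell import ctrl
def grab(name,save=None):
    o=ctrl.get_obs(); im=ctrl.get_image(name)
    if save: cv2.imwrite('pics/'+save,im['pixels'])
    if name=='wrist':
        T=np.eye(4);T[:3,:3]=R.from_rotvec(o['orientation']).as_matrix();T[:3,3]=o['ee_pos']
        im['c2w']=T@np.array(im['hand_eye'])
    else: im['c2w']=np.linalg.inv(np.array(im['view']))
    return im
def ray(im,px):
    K=np.array(im['camera_matrix']);d=np.array([(px[0]-K[0,2])/K[0,0],(px[1]-K[1,2])/K[1,1]])
    u=d.copy()
    for _ in range(20): u=d/(1+im['k1']*(u@u))
    v=im['c2w'][:3,:3]@np.array([u[0],u[1],1]); return im['c2w'][:3,3],v
def at(im,px,z):
    p,v=ray(im,px); return p+v*(z-p[2])/v[2]
def proj(im,P):
    K=np.array(im['camera_matrix']);c=np.linalg.inv(im['c2w'])@np.append(P,1);u=c[:2]/c[2]
    u=u*(1+im['k1']*(u@u));return K[:2,:2]@u+K[:2,2]
E
python3 - <<'E'
from h import *
np.set_printoptions(precision=1,suppress=True)
o=ctrl.get_obs();print({k:np.round(v,3) for k,v in o.items()})
for c in ['top','scene']:
    im=grab(c,c+'0.png');print(c,im['c2w'],im['camera_matrix'],im['k1'])
    for l,z in [('station',0),('can',62),('mat',0),('board',0),('beaker',8),('lever_tip',130),('spare1',8),('held1',6)]+[(f'cell{i}',6) for i in range(1,7)]:
        for d in ctrl.pinpoint(l,c): print(l,np.round(d['score'],2),np.array(d['xy']),at(im,d['xy'],z))
E
```

```text
{'t': np.float64(0.0), 'qpos': array([ 1.2,  0.4,  1.6, -0. ,  1.1, -0. ]), 'qvel': array([ 0., -0., -0.,  0.,  0., -0.]), 'joint_torque': array([  0. , -54.5, -27.4,   0.1,   0. ,  -0. ]), 'ee_pos': array([200.4, 591.4, 221.9]), 'orientation': array([-0.5, -3.1,  0. ]), 'ft_force': array([ 0.4, -0.7, -0.7]), 'moment': array([-0., -0.,  0.]), 'grasp_force': np.float64(0.0), 'width': np.float64(87.948)}
top [[   0.    -1.     0.2  388. ]
 [  -1.    -0.     0.     8.7]
 [   0.    -0.2   -1.  1320. ]
 [   0.     0.     0.     1. ]] [[573.8   0.  324.9]
 [  0.  573.8 239.4]
 [  0.    0.    1. ]] -0.10125697990474446
station 0.67 [329.4 262.8] [550.2  -1.1   0. ]
can 0.79 [436.2 206.3] [ 674.  -239.6   62. ]
can 0.78 [362.1 243.1] [587.7 -72.7  62. ]
can 0.7 [326.5 161.2] [775.3   9.   62. ]
mat 0.74 [469.5 284.5] [ 503.9 -326.7    0. ]
mat 0.35 [288.1 258.5] [558.9  94.8   0. ]
mat 0.26 [164.9 244.8] [586.7 385.1   0. ]
board 0.78 [183.3 268.4] [531.8 338.5   0. ]
board 0.33 [468.7 284. ] [ 505.1 -324.8    0. ]
board 0.21 [311.  284.4] [499.5  40.6   0. ]
beaker 0.74 [166.7 273.4] [518.7
[... 4228 characters left out ...]
 248.7] [489.2  29.8   6. ]
cell4 0.73 [342.  291.6] [615.7  97.3   6. ]
cell4 0.59 [339.7 264.5] [554.5  37.8   6. ]
cell4 0.56 [375.4 259.9] [483.4  94.3   6. ]
cell5 0.96 [358.2 275.3] [551.2  94.    6. ]
cell5 0.92 [325.8 277.4] [608.6  39.8   6. ]
cell5 0.8 [353.9 248.7] [489.2  29.8   6. ]
cell5 0.73 [342.  291.6] [615.7  97.3   6. ]
cell5 0.59 [339.7 264.5] [554.5  37.8   6. ]
cell5 0.56 [375.4 259.9] [483.4  94.3   6. ]
cell6 0.96 [358.2 275.3] [551.2  94.    6. ]
cell6 0.92 [325.8 277.4] [608.6  39.8   6. ]
cell6 0.8 [353.9 248.7] [489.2  29.8   6. ]
cell6 0.73 [342.  291.6] [615.7  97.3   6. ]
cell6 0.59 [339.7 264.5] [554.5  37.8   6. ]
cell6 0.56 [375.4 259.9] [483.4  94.3   6. ]
```

View pics/top0.png

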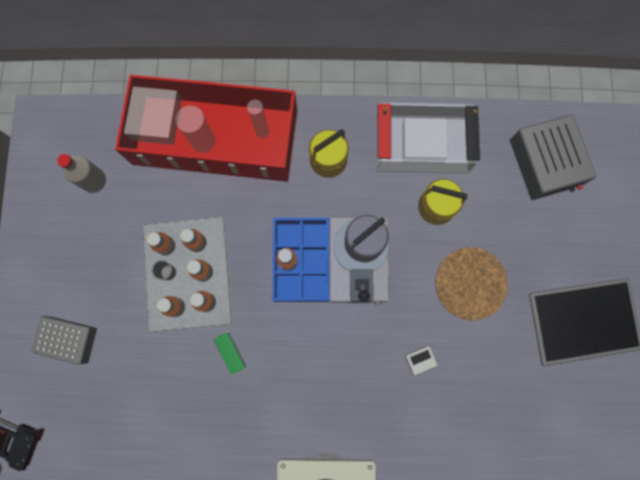

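View pics/scene0.png

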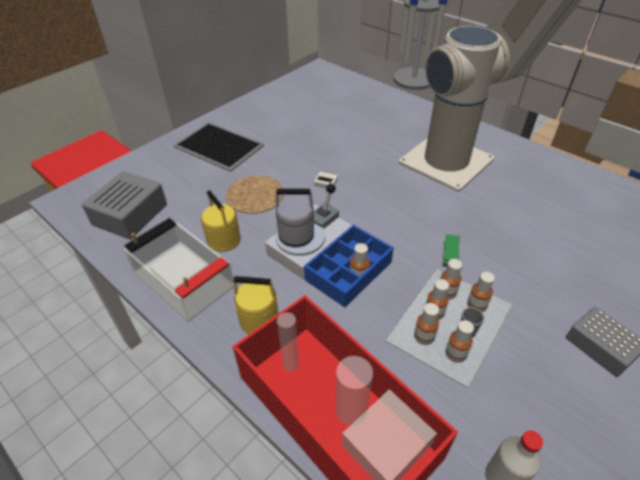

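The top view shows the rack at (274–329, 218–300) with one bottle, at (288,259), which is cell5. The steel can is at (367,238), with its handle running from (354,246) to (383,220). The mat is at (472,284), and the board holds 5 bottles plus the beaker at (164,271). The scene view agrees, and all five spares are needed. Next I'll plan a move to view the can and station with the wrist camera.

```bash
cat >> h.py <<'E'
def plan(xyz,yaw=None):
    """tool down, tool-y heading yaw (deg, mod 180). prints: turn (tool z, units) first, then shift in turned tool axes (units of 50mm)"""
    o=ctrl.get_obs();M=R.from_rotvec(o['orientation']).as_matrix();p=np.array(o['ee_pos'])
    cur=np.degrees(np.arctan2(M[1,1],M[0,1]))
    if yaw is None: yaw=cur
    d=(yaw-cur+90)%180-90; yaw=cur+d
    c,s=np.cos(np.radians(yaw)),np.sin(np.radians(yaw))
    G=np.array([[-s*-1,c,0],[-c,s,0],[0,0,-1]]).astype(float)
    G[:,0]=np.cross(G[:,1],G[:,2])
    w=R.from_matrix(M.T@G).as_rotvec()/(np.pi/2)
    sh=G.T@(np.array(xyz)-p)/50
    print('t',round(float(o['t']),2),'p',p.round(1),'yaw',round(cur,1),'q1,q6',np.round([o['qpos'][0],o['qpos'][5]],2),'turn',w.round(3),'shift',sh.round(3),'F',np.round(o['ft_force'],1),'w',round(float(o['width']),1))
E
python3 - <<'E'
from h import *
np.set_printoptions(precision=2,suppress=True)
o=ctrl.get_obs();print(R.from_rotvec(o['orientation']).as_matrix())
im=grab('wrist');print(im['hand_eye'],im['camera_matrix'])
a=at(grab('top'),(354,246),200);
plan([560,-40,400],None)
im=grab('top')
a,b=at(im,(354,246),200),at(im,(383,220),200);print(a,b,np.degrees(np.arctan2(*(b-a)[1::-1])))
plan([560,-40,400],np.degrees(np.arctan2(*(b-a)[1::-1]))+90)
E
```

```text
[[-0.95  0.32  0.  ]
 [ 0.32  0.95  0.  ]
 [-0.    0.   -1.  ]]
[[   0.     -0.96   -0.27   75.54]
 [   1.      0.     -0.      0.41]
 [   0.     -0.27    0.96 -161.52]
 [   0.      0.      0.      1.  ]] [[365.16   0.   321.8 ]
 [  0.   365.16 237.81]
 [  0.     0.     1.  ]]
t 1.6 p [200.6 591.9 222.7] yaw 71.3 q1,q6 [ 1.23 -0.02] turn [ 0. -0.  0.] shift [-10.87  -9.66  -3.55] F [-0.7 -0.6 -0. ] w 87.8
[559.74 -47.78 200.  ] [ 612.95 -105.26  200.  ] -47.213520412328734
t 1.65 p [200.6 591.9 222.7] yaw 71.3 q1,q6 [ 1.22 -0.02] turn [-0.    0.    0.32] shift [-14.16  -3.31  -3.55] F [-0.  -0.6 -0.2] w 87.9
```

Call:
{"method": "apply_moves", "body": {"targets": [[1,[0,0,-0.9],[0,0,0.107]],[1,[0,0,-0.9],[0,0,0.107]],[1,[0,0,-0.9],[0,0,0.107]],[1,[-0.95,-0.22,0],[0,0,0]],[1,[-0.95,-0.22,0],[0,0,0]],[1,[-0.95,-0.22,0],[0,0,0]],[1,[-0.95,-0.22,0],[0,0,0]],[1,[-0.95,-0.22,0],[0,0,0]]]}}

```text
t: 2.65
ee_pos: [320.6, 378.0, 357.8]
orientation: [1.268, 2.874, 0.001]
ft_force: [0.4, -0.1, 0.4]
width: 88.0
grasp_force: 0.0
```

Call:
{"method": "apply_moves", "body": {"targets": [[1,[-0.95,-0.22,0],[0,0,0]],[1,[-0.95,-0.22,0],[0,0,0]],[1,[-0.95,-0.22,0],[0,0,0]],[1,[-0.95,-0.22,0],[0,0,0]],[1,[-0.95,-0.22,0],[0,0,0]],[1,[-0.95,-0.22,0],[0,0,0]],[1,[-0.95,-0.22,0],[0,0,0]],[1,[-0.95,-0.22,0],[0,0,0]]]}}

```text
t: 3.65
ee_pos: [511.8, 37.9, 357.9]
orientation: [1.268, 2.874, 0.001]
ft_force: [-0.6, 1.2, -0.3]
width: 87.5
grasp_force: 0.0
```

Call:
{"method": "apply_moves", "body": {"targets": [[1,[-0.95,-0.22,0],[0,0,0]],[1,[-0.9,-0.22,0],[0,0,0]],[1,[0,0,0],[0,0,0]]]}}

```text
t: 4.03
ee_pos: [558.2, -46.0, 357.3]
orientation: [-1.273, -2.872, 0.0]
ft_force: [-0.4, 0.8, 0.4]
width: 87.8
grasp_force: 0.0
```

Run:
```python
from h import *
np.set_printoptions(precision=1,suppress=True)
im=grab('wrist','w1.png'); plan([575,-60,360])
for l,z in [('station',0),('can',62),('mat',6),('lever_tip',125),('held1',6),('cell1',6)]:
    for d in ctrl.pinpoint(l,'wrist'): print(l,np.round(d['score'],2),np.array(d['xy']),at(im,d['xy'],z))
```

```text
t 4.08 p [557.4 -44.6 357.3] yaw 42.3 q1,q6 [-0.1 -0.8] turn [-0. -0. -0.] shift [-0.5  0.1 -0.1] F [-0.2  1.1 -0.5] w 88.0
station 0.79 [338.  164.2] [550.   -4.5   0. ]
can 0.83 [321.1 232.3] [587.7 -81.1  62. ]
can 0.74 [464.1 269.1] [763.7   9.7  62. ]
can 0.57 [292.  338.9] [ 661.9 -224.4   62. ]
mat 0.64 [174.4 304.5] [ 506.8 -330.8    6. ]
mat 0.48 [239.9 167.5] [451.6 -99.    6. ]
lever_tip 0.76 [240.7 170.3] [467.  -75.5 125. ]
held1 0.88 [389.9 106.4] [549.   97.9   6. ]
cell1 0.86 [324.5 112.8] [490.1  33.2   6. ]
cell1 0.86 [358.4 142.4] [550.2  35.8   6. ]
cell1 0.77 [392.5 172.6] [613.5  38.3   6. ]
cell1 0.69 [356.2  76.3] [490.1  94.8   6. ]
cell1 0.6 [386.7 111.7] [550.6  90.2   6. ]
cell1 0.58 [419.  141.5] [610.5  92.5   6. ]
```

View pics/w1.png

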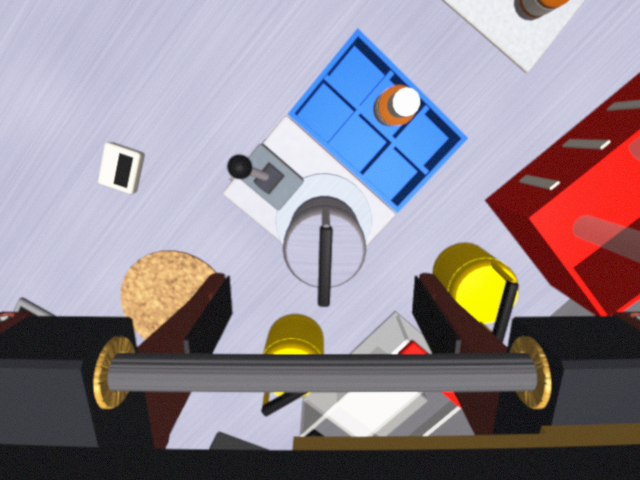

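The wrist view shows the handle bar from (326,228) to (324,305), lined up with the closing direction. The rack corners are at (359,30), (467,138), (396,212) and (290,115), and one bottle stands at (404,100). The mat is at (170,293).

Run:
```python
from h import *
np.set_printoptions(precision=1,suppress=True)
im=grab('wrist'); px=im['pixels']
g=px.max(2)[225:310,310:340]<50
ys,xs=np.nonzero(g); ys=ys+225;xs=xs+310
r=cv2.minAreaRect(np.c_[xs,ys].astype(np.float32));print(r)
top=xs[ys<235].mean();bot=xs[ys>298].mean();print(ys.min(),ys.max(),top,bot)
a=at(im,(top,ys.min()),206);b=at(im,(bot,ys.max()),206)
print(a,b,(a+b)/2,np.linalg.norm(a-b),np.degrees(np.arctan2(*(b-a)[1::-1])))
m=(a+b)/2
plan([m[0],m[1],185],np.degrees(np.arctan2(*(b-a)[1::-1]))+90)
hsv=cv2.cvtColor(px,cv2.COLOR_BGR2HSV);bl=cv2.inRange(hsv,(100,120,60),(125,255,255))
c=max(cv2.findContours(bl,0,1)[0],key=cv2.contourArea)
q=cv2.approxPolyDP(cv2.convexHull(c),8,True)[:,0];print(q)
for p in q: print(at(im,p.astype(float),55))
mk=cv2.inRange(hsv,(5,60,90),(20,220,255))[240:350,115:220]
t=ctrl.masks_of('mat','wrist')
for d in t: print('mat',d['score'],d['bbox'])
im=grab('top')
for d in ctrl.masks_of('mat','top')[:2]:
    M=d['region'].astype(np.uint8);c=max(cv2.findContours(M,0,1)[0],key=cv2.contourArea);e=cv2.minEnclosingCircle(c);print(d['score'],e,at(im,e[0],6))
```

```text
((322.2676696777344, 268.9799499511719), (9.434815406799316, 76.24536895751953), 1.569354772567749)
231 307 322.4117647058824 319.7105263157895
[561.4 -47.5 206. ] [ 609.5 -103.9  206. ] [585.4 -75.7 206. ] 74.1275998060406 -49.47330920561253
t 4.42 p [557.1 -42.8 357.9] yaw 42.5 q1,q6 [-0.1 -0.8] turn [0. 0. 0.] shift [-0.9  0.   3.5] F [-0.3 -0.2 -0.3] w 88.0
[[356  33]
 [465 141]
 [396 214]
 [288 117]]
[457.4 123.5  55. ]
[640.6 127.7  55. ]
[643.3   4.9  55. ]
[460.8   0.7  55. ]
mat 0.58 [116.2, 252.5, 211.0, 336.1]
0.76 ((471.3870849609375, 283.32257080078125), 37.45927429199219) [ 506.2 -329.6    6. ]
```

Call:
{"method": "apply_moves", "body": {"targets": [[1,[-0.45,0,0.8],[0,0,0]],[1,[-0.45,0,0.8],[0,0,0]],[1,[0,0,0.4],[0,0,0]],[1,[0,0,0],[0,0,0]]]}}

```text
t: 5.08
ee_pos: [586.6, -76.8, 255.9]
orientation: [-1.267, -2.871, 0.002]
ft_force: [-0.2, -1.0, -0.1]
width: 87.9
grasp_force: 0.0
```

Run:
```python
from h import *
grab('wrist','w2.png'); plan([585.4,-75.7,181])
```

```text
t 5.12 p [587.5 -76.8 257.5] yaw 42.4 q1,q6 [-0.15 -0.89] turn [-0.    -0.001 -0.   ] shift [ 0.045 -0.016  1.529] F [-0.2  0.6  0.4] w 87.7
```

View pics/w2.png

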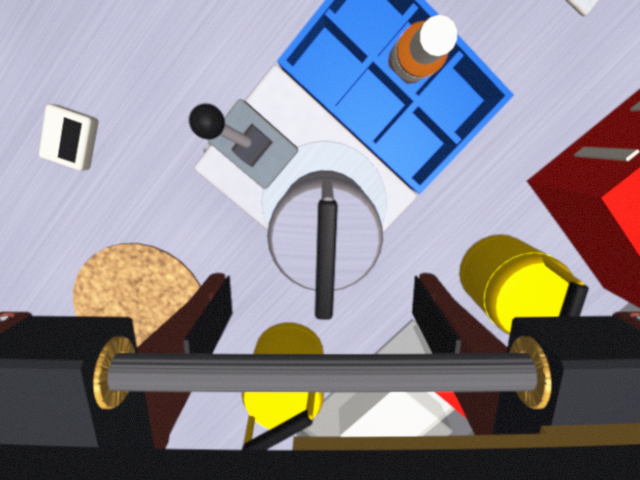

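The bar, from (328,200) to (324,318), is centred between the fingers. Descending.

Call:
{"method": "apply_moves", "body": {"targets": [[1,[0,0,0.6],[0,0,0]],[1,[0,0,0.6],[0,0,0]],[1,[0,0,0.32],[0,0,0]],[-1,[0,0,0],[0,0,0]],[-1,[0,0,0],[0,0,0]],[-1,[0,0,0],[0,0,0]],[-1,[0,0,0],[0,0,0]],[-1,[0,0,0],[0,0,0]]]}}

```text
t: 6.12
ee_pos: [587.9, -77.0, 182.0]
orientation: [1.268, 2.874, 0.0]
ft_force: [-0.2, 0.3, 0.8]
width: 41.3
grasp_force: 0.0
```

Call:
{"method": "apply_moves", "body": {"targets": [[-1,[0,0,0],[0,0,0]],[-1,[0,0,0],[0,0,0]],[-1,[0,0,0],[0,0,0]]]}}

```text
t: 6.5
ee_pos: [587.8, -76.9, 181.7]
orientation: [1.268, 2.874, 0.0]
ft_force: [1.0, 1.2, -3.3]
width: 11.6
grasp_force: 30.1
```

Call:
{"method": "apply_moves", "body": {"targets": [[-1,[0,0,-0.25],[0,0,0]],[-1,[0,0,-0.4],[0,0,0]],[-1,[0,0,-0.5],[0,0,0]],[-1,[0,0,-0.15],[0,0,0]],[-1,[-0.258,-0.461,0],[0,0,0]],[-1,[-0.258,-0.461,0],[0,0,0]],[-1,[-0.258,-0.461,0],[0,0,0]],[-1,[-0.258,-0.461,0],[0,0,0]]]}}

```text
t: 7.5
ee_pos: [553.5, -177.8, 246.0]
orientation: [-1.268, -2.873, 0.0]
ft_force: [-0.5, 0.5, -3.8]
width: 11.7
grasp_force: 30.0
```

Call:
{"method": "apply_moves", "body": {"targets": [[-1,[-0.258,-0.461,0],[0,0,0]],[-1,[-0.258,-0.461,0],[0,0,0]],[-1,[-0.258,-0.461,0],[0,0,0]],[-1,[-0.258,-0.461,0],[0,0,0]],[-1,[-0.258,-0.461,0],[0,0,0]],[-1,[-0.258,-0.461,0],[0,0,0]],[-1,[0,0,0],[0,0,0]]]}}

```text
t: 8.38
ee_pos: [503.4, -328.8, 246.0]
orientation: [-1.271, -2.872, 0.0]
ft_force: [-0.5, -0.6, -3.8]
width: 11.7
grasp_force: 30.0
```

Run:
```python
from h import *
np.set_printoptions(precision=1,suppress=True)
im=grab('wrist','w3.png'); plan([505,-328,128])
for d in ctrl.masks_of('mat','wrist')[:2]:print(d['score'],d['bbox'])
for d in ctrl.pinpoint('mat','wrist')[:2]:print(d['score'],at(im,d['xy'],0))
for d in ctrl.pinpoint('can','wrist')[:2]:print(d['score'],at(im,d['xy'],122))
```

```text
t 8.43 p [ 503.7 -327.9  246. ] yaw 42.3 q1,q6 [-0.6 -1.3] turn [-0. -0. -0.] shift [-0.   0.   2.4] F [-0.2  0.5 -4. ] w 11.9
0.78 [247.1, 132.1, 398.1, 231.8]
0.46 [421.9, 0.5, 639.3, 163.4]
0.89 [ 504.  -330.7  122. ]
0.66 [ 613.3 -258.8  122. ]
```

View pics/w3.png

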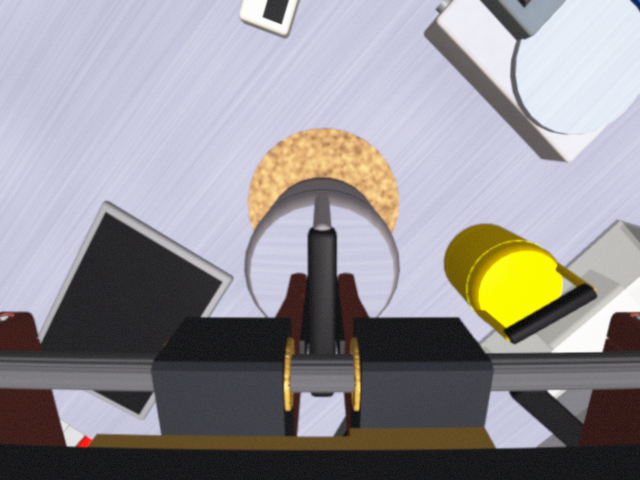

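The can hangs over the mat, and the mat's visible edge is symmetric about column 323. Lowering.

Call:
{"method": "apply_moves", "body": {"targets": [[-1,[0,0,0.45],[0,0,0]],[-1,[0,0,0.45],[0,0,0]],[-1,[0,0,0.45],[0,0,0]],[-1,[0,0,0.45],[0,0,0]],[-1,[0,0,0.25],[0,0,0]],[-1,[0,0,0.15],[0,0,0]],[-1,[0,0,0.12],[0,0,0]],[-1,[0,0,0.05],[0,0,0]]]}}

```text
t: 9.57
ee_pos: [504.6, -327.7, 128.3]
orientation: [1.268, 2.874, -0.0]
ft_force: [0.6, -0.7, -3.7]
width: 11.7
grasp_force: 30.0
```

Call:
{"method": "apply_moves", "body": {"targets": [[-1,[0,0,0.03],[0,0,0]],[-1,[0,0,0],[0,0,0]]]}}

```text
t: 9.82
ee_pos: [504.5, -327.7, 126.9]
orientation: [1.268, 2.874, -0.0]
ft_force: [-0.3, -0.0, -3.7]
width: 11.8
grasp_force: 30.0
```

Call:
{"method": "apply_moves", "body": {"targets": [[-1,[0,0,0.03],[0,0,0]],[-1,[0,0,0],[0,0,0]]]}}

```text
t: 10.07
ee_pos: [504.6, -327.9, 125.5]
orientation: [1.268, 2.874, -0.0]
ft_force: [0.3, -0.3, -1.6]
width: 11.4
grasp_force: 30.0
```

Call:
{"method": "apply_moves", "body": {"targets": [[-1,[0,0,0.02],[0,0,0]],[1,[0,0,0],[0,0,0]],[1,[0,0,0],[0,0,0]],[1,[0,0,0],[0,0,0]],[1,[0,0,0],[0,0,0]],[1,[0,0,0],[0,0,0]],[1,[0,0,-0.3],[0,0,0]],[1,[0,0,-0.9],[0,0,0]]]}}

```text
t: 11.08
ee_pos: [503.1, -326.8, 183.5]
orientation: [-1.266, -2.87, -0.001]
ft_force: [0.4, -1.0, -0.2]
width: 78.5
grasp_force: 0.0
```

Call:
{"method": "apply_moves", "body": {"targets": [[1,[0,0,-0.9],[0,0,0]],[1,[0,0,-0.9],[0,0,0]],[1,[0,0,-0.9],[0,0,0]],[1,[0,0,0],[0,0,0]]]}}

```text
t: 11.58
ee_pos: [506.1, -328.8, 324.5]
orientation: [1.265, 2.866, -0.002]
ft_force: [-0.6, 0.2, 0.0]
width: 87.8
grasp_force: 0.0
```

Run:
```python
from h import *
np.set_printoptions(precision=1,suppress=True)
im=grab('top','top1.png')
for l,z in [('can',6),('spare1',8),('beaker',8)]:
    for d in ctrl.pinpoint(l,'top'): print(l,np.round(d['score'],2),np.array(d['xy']),at(im,d['xy'],z))
px=im['pixels']; hsv=cv2.cvtColor(px,cv2.COLOR_BGR2HSV)
w=((hsv[...,1]<40)&(hsv[...,2]>190)).astype(np.uint8); w[:, 235:]=0; w[:220]=0; w[330:]=0
n,_,s,c=cv2.connectedComponentsWithStats(w)
for i in range(1,n):
    if s[i,4]>8: print(s[i],c[i],at(im,c[i],105))
plan([480,290,360],70)
```

```text
can 0.97 [326.6 159.3] [797.2   8.8   6. ]
can 0.92 [469.6 282.6] [ 507.8 -325.5    6. ]
can 0.71 [435.5 208.2] [ 682.1 -248.9    6. ]
can 0.37 [174.  307.9] [439.7 354.    6. ]
spare1 0.96 [166.  243.1] [589.5 380.5   8. ]
spare1 0.95 [203.  272.5] [522.2 290.    8. ]
spare1 0.9 [199.8 242.1] [593.1 300.9   8. ]
spare1 0.89 [174.  307.7] [440.1 353.5   8. ]
spare1 0.71 [209.7 299.7] [460.  271.7   8. ]
beaker 0.91 [167.9 272.5] [520.8 372.    8. ]
t 11.78 p [ 503.7 -327.1  318. ] yaw 42.4 q1,q6 [-0.6 -1.3] turn [ 0.  -0.  -0.3] shift [ 4.7 11.4 -0.8] F [-0.4 -0.3 -0.1] w 87.5
```

Call:
{"method": "apply_moves", "body": {"targets": [[1,[0,0,-0.2],[0,0,-0.109]],[1,[0,0,-0.2],[0,0,-0.109]],[1,[0,0,-0.2],[0,0,-0.109]],[1,[0,0,-0.2],[0,0,-0.109]],[1,[0,0,0],[0,0,-0.109]],[1,[-0.24,0.978,0],[0,0,0]],[1,[-0.24,0.978,0],[0,0,0]],[1,[-0.24,0.978,0],[0,0,0]]]}}

```text
t: 12.78
ee_pos: [536.2, -178.5, 357.4]
orientation: [0.038, -3.138, -0.002]
ft_force: [1.2, 0.2, -0.4]
width: 87.5
grasp_force: 0.0
```

Call:
{"method": "apply_moves", "body": {"targets": [[0.36,[-0.24,0.978,0],[0,0,0]],[0.36,[-0.24,0.978,0],[0,0,0]],[0.36,[-0.24,0.978,0],[0,0,0]],[0.36,[-0.24,0.978,0],[0,0,0]],[0.36,[-0.24,0.978,0],[0,0,0]],[0.36,[0,0,0],[0,0,0]],[0.36,[0,0,0],[0,0,0]]]}}

```text
t: 13.65
ee_pos: [589.9, 65.5, 357.8]
orientation: [0.04, -3.139, 0.001]
ft_force: [0.2, 0.1, 0.3]
width: 60.0
grasp_force: 0.0
```

Run:
```python
from h import *
np.set_printoptions(precision=1,suppress=True)
im=grab('wrist','w4.png'); px=im['pixels']
hsv=cv2.cvtColor(px,cv2.COLOR_BGR2HSV);bl=cv2.inRange(hsv,(100,120,60),(125,255,255))
c=max(cv2.findContours(bl,0,1)[0],key=cv2.contourArea)
q=cv2.approxPolyDP(cv2.convexHull(c),8,True)[:,0];print(q)
for p in q: print(at(im,p.astype(float),55))
for d in ctrl.pinpoint('cell1','wrist'): print(np.round(d['score'],2),np.array(d['xy']),at(im,d['xy'],6))
for d in ctrl.pinpoint('held1','wrist'): print('held',np.round(d['score'],2),np.array(d['xy']),at(im,d['xy'],6))
plan([590,320,360],91.4)
```

```text
[[270  87]
 [374  89]
 [366 237]
 [274 236]]
[459.4   0.7  55. ]
[458.5 124.7  55. ]
[641.6 125.5  55. ]
[643.4   4.1  55. ]
0.98 [300.8 163.1] [551.4  35.7   6. ]
0.87 [342.3 164.7] [552.1  93.2   6. ]
0.85 [344.6 204.1] [607.2  98.7   6. ]
0.73 [344.6 116.7] [488.5  93.7   6. ]
0.69 [304.3 206. ] [611.5  41.3   6. ]
0.65 [298.9 118.1] [491.9  32.5   6. ]
0.58 [ 36.7 127.2] [ 509.7 -329.9    6. ]
held 0.88 [345.9 161.8] [548.  98.   6.]
t 13.8 p [590.3  64.6 358.8] yaw 91.4 q1,q6 [ 0.1 -1.5] turn [-0. -0. -0.] shift [-0.1  5.1 -0. ] F [ 0.2  0.2 -0.5] w 59.7
```

View pics/w4.png

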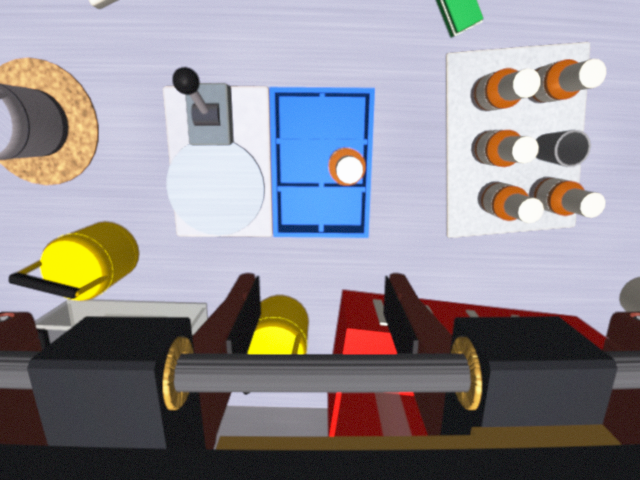

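The rack shows clearly at (270–374, 87–237). All cells are empty except cell5, whose bottle is at (348,168). On the board, the caps are at (526,83), (592,73), (524,149), (530,209) and (592,204), with the beaker at (571,147). Moving over the board.

Call:
{"method": "apply_moves", "body": {"targets": [[0.36,[-0.02,0.85,0],[0,0,0]],[0.36,[-0.02,0.85,0],[0,0,0]],[0.36,[-0.02,0.85,0],[0,0,0]],[0.36,[-0.02,0.85,0],[0,0,0]],[0.36,[-0.02,0.85,0],[0,0,0]],[0.36,[-0.02,0.85,0],[0,0,0]],[0.36,[0,0,0],[0,0,0]]]}}

```text
t: 14.68
ee_pos: [590.1, 322.2, 358.7]
orientation: [0.042, -3.141, -0.0]
ft_force: [0.6, 0.4, 0.2]
width: 59.5
grasp_force: 0.0
```

```bash
cat >> h.py <<'E'
def caps(im,pts,z=108,rad=15,win=45):
    """refine cap-top centres: bright disc of known size nearest each predicted point"""
    g=cv2.GaussianBlur(im['pixels'].min(2),(3,3),0).astype(np.float32); out=[]
    for P in pts:
        best=None
        ed=cv2.Sobel(g,cv2.CV_32F,1,0),cv2.Sobel(g,cv2.CV_32F,0,1)
        th=np.linspace(0,2*np.pi,48,endpoint=False)
        for dx in np.arange(-24,25,1.5):
            for dy in np.arange(-24,25,1.5):
                C=np.array([P[0]+dx,P[1]+dy,z]);c0=proj(im,C)
                r=np.linalg.norm(proj(im,C+[rad,0,0])-c0)
                u=c0[0]+r*np.cos(th);v=c0[1]+r*np.sin(th)
                a=np.clip(u.round().astype(int),0,639);b=np.clip(v.round().astype(int),0,479)
                s=np.mean(np.clip(-(ed[0][b,a]*np.cos(th)+ed[1][b,a]*np.sin(th)),0,150))
                if best is None or s>best[0]: best=(s,C,c0,r)
        out.append(best)
    return out
E
python3 - <<'E'
from h import *
np.set_printoptions(precision=1,suppress=True)
im=grab('wrist'); px=im['pixels'].copy()
P=[]
for d in ctrl.pinpoint('spare1','wrist'):
    w=at(im,d['xy'],8); print(np.round(d['score'],2),np.array(d['xy']),w)
    P.append(w)
for d in ctrl.pinpoint('beaker','wrist'): print('beaker',np.round(d['score'],2),at(im,d['xy'],8))
for s,C,c0,r in caps(im,P):
    print(s,C,c0); cv2.circle(px,tuple(int(round(x)) for x in c0),int(round(r)),(0,255,0),1)
cv2.imwrite('pics/w5.png',px)
plan([590,320,360],91.4)
E
```

```text
0.85 [345.8  74.4] [436.7 349.8   8. ]
0.81 [363.3 184.5] [579.4 380.5   8. ]
0.75 [310.9 191.4] [591.1 307.3   8. ]
0.74 [293.4  82.7] [448.6 281.7   8. ]
0.61 [295.4 139.9] [521.4 284.9   8. ]
beaker 0.98 [522.9 371.1   8. ]
105.35284644165824 [441.2 349.8 108. ] [351.6  63.5]
114.6402912407596 [580.9 380.5 108. ] [372.8 197.2]
116.24995770705915 [588.1 308.8 108. ] [309.7 201.7]
119.01380793363283 [454.6 281.7 108. ] [286.1  75.5]
150.0 [521.4 290.9 108. ] [294.4 141.1]
t 14.82 p [590.4 319.4 359.1] yaw 91.4 q1,q6 [ 0.5 -1.1] turn [-0. -0. -0.] shift [ 0.  0. -0.] F [ 1.3 -0.4 -0.7] w 59.7
```

View pics/w5.png

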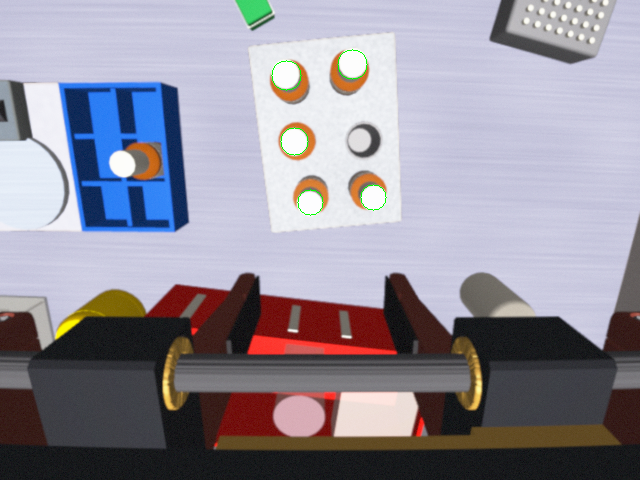

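Call:
{"method": "apply_moves", "body": {"targets": [[0.36,[0.045,-0.23,0.8],[0,0,0]],[0.36,[0,0,1.0],[0,0,0]],[0.36,[0,0,1.0],[0,0,0]],[0.36,[0,0,1.0],[0,0,0]],[0.36,[0,0,0.8],[0,0,0]],[0.36,[0,0,0.8],[0,0,0]],[0.36,[0,0,0.32],[0,0,0]],[-1,[0,0,0],[0,0,0]]]}}

```text
t: 15.82
ee_pos: [588.2, 308.3, 72.8]
orientation: [0.037, -3.14, 0.001]
ft_force: [-0.5, 0.5, 0.8]
width: 53.2
grasp_force: 0.0
```

Call:
{"method": "apply_moves", "body": {"targets": [[-1,[0,0,0],[0,0,0]],[-1,[0,0,0],[0,0,0]],[-1,[0,0,0],[0,0,0]],[-1,[0,0,0],[0,0,0]]]}}

```text
t: 16.32
ee_pos: [589.1, 309.7, 74.7]
orientation: [-0.04, 3.139, 0.001]
ft_force: [-0.4, -1.2, 7.5]
width: 29.8
grasp_force: 29.9
```

Call:
{"method": "apply_moves", "body": {"targets": [[-1,[0,0,-0.6],[0,0,0]],[-1,[0,0,-0.9],[0,0,0]],[-1,[0,0,-0.95],[0,0,0]],[-1,[-0.053,-0.912,0],[0,0,0]],[-1,[-0.053,-0.912,0],[0,0,0]],[-1,[-0.053,-0.912,0],[0,0,0]],[-1,[-0.053,-0.912,0],[0,0,0]],[-1,[-0.053,-0.912,0],[0,0,0]]]}}

```text
t: 17.32
ee_pos: [606.8, 80.5, 195.6]
orientation: [0.04, -3.141, -0.0]
ft_force: [-0.2, -0.7, -1.9]
width: 29.6
grasp_force: 30.0
```

Call:
{"method": "apply_moves", "body": {"targets": [[-1,[-0.055,-0.91,0],[0,0,0]],[-1,[0,0,0],[0,0,0]],[-1,[0,0,0],[0,0,0]]]}}

```text
t: 17.7
ee_pos: [610.8, 36.7, 195.5]
orientation: [0.038, -3.141, -0.001]
ft_force: [-0.7, 0.9, -2.2]
width: 29.6
grasp_force: 30.0
```

Run:
```python
from h import *
np.set_printoptions(precision=1,suppress=True)
im=grab('wrist','w6.png'); 
for i in range(3): ctrl.get_obs()
plan([611.2,35.9,195],91.2)
# bottle in hand: cap visible? expected cells
for d in ctrl.pinpoint('cell1','wrist'): print(np.round(d['score'],2),np.array(d['xy']),at(im,d['xy'],6))
px=im['pixels'];hsv=cv2.cvtColor(px,cv2.COLOR_BGR2HSV);bl=cv2.inRange(hsv,(100,120,60),(125,255,255))
c=max(cv2.findContours(bl,0,1)[0],key=cv2.contourArea)
q=cv2.approxPolyDP(cv2.convexHull(c),8,True)[:,0]
for p in q: print(p,at(im,p.astype(float),55))
```

```text
t 17.75 p [610.8  37.2 195.6] yaw 91.5 q1,q6 [ 0.  -1.6] turn [ 0. -0.  0.] shift [-0. -0.  0.] F [ 1.   0.9 -2.4] w 29.8
0.89 [388.1  85.4] [490.1  94.    6. ]
0.85 [383.2 217. ] [611.2  97.8   6. ]
0.75 [323.5 213.1] [608.8  39.    6. ]
0.73 [320.2 148.9] [547.6  34.3   6. ]
0.68 [317.6  85.5] [491.9  30.6   6. ]
[443  32] [457.4 124.7  55. ]
[424 263] [641.  127.9  55. ]
[283 260] [641.2   4.2  55. ]
[277  30] [459.5   0.1  55. ]
```

View pics/w6.png

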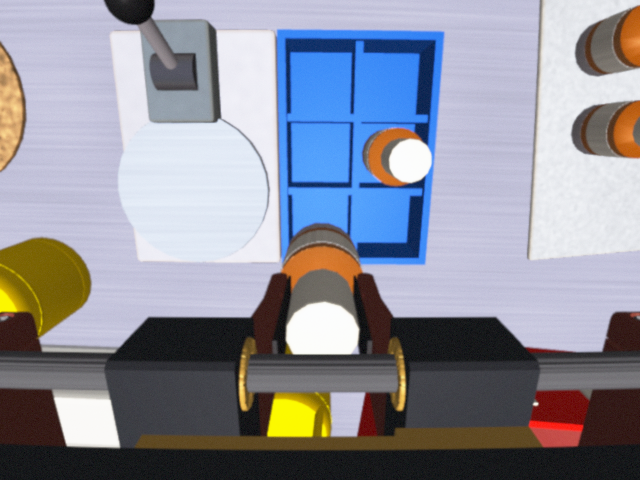

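The bottle is in hand above cell3, with its foot edge at (322,224). I'll check where its foot is relative to the TCP.

Run:
```python
from h import *
np.set_printoptions(precision=1,suppress=True)
im=grab('wrist');print(at(im,(322,224),130.6),'left',at(im,(284,262),150),at(im,(360,262),150))
plan([610.8,35.7,71.5],91.2)
```

```text
[590.   37.8 130.6] left [609.4  15.5 150. ] [608.2  61.1 150. ]
t 17.85 p [610.9  37.6 195.6] yaw 91.5 q1,q6 [ 0.  -1.6] turn [ 0. -0.  0.] shift [ 0.  -0.   2.5] F [-0.  -0.2 -2.2] w 29.3
```

Call:
{"method": "apply_moves", "body": {"targets": [[-1,[0.035,-0.035,0.5],[0,0,0]],[-1,[0,0,0.7],[0,0,0]],[-1,[0,0,0.4],[0,0,0]],[-1,[0,0,0.3],[0,0,0]],[-1,[0,0,0.2],[0,0,0]],[-1,[0,0,0.2],[0,0,0]]]}}

```text
t: 18.6
ee_pos: [610.0, 34.6, 80.7]
orientation: [-0.039, 3.14, 0.0]
ft_force: [-1.4, 0.6, -1.4]
width: 29.9
grasp_force: 30.0
```

Call:
{"method": "apply_moves", "body": {"targets": [[-1,[0,0,0.12],[0,0,0]],[-1,[0,0,0.06],[0,0,0]],[-1,[0,0,0],[0,0,0]]]}}

```text
t: 18.98
ee_pos: [609.9, 34.4, 72.7]
orientation: [-0.039, 3.14, -0.0]
ft_force: [-1.7, -0.2, 3.9]
width: 29.5
grasp_force: 30.0
```

Call:
{"method": "apply_moves", "body": {"targets": [[0,[0,0,0],[0,0,0]],[0,[0,0,0],[0,0,0]],[0,[0,0,0],[0,0,0]],[0,[0,0,-0.4],[0,0,0]],[0,[0,0,-0.95],[0,0,0]],[0,[0,0,-0.95],[0,0,0]],[0.36,[0,0,-0.9],[0,0,0]],[0.36,[-0.12,0.86,0],[0,0,0]]]}}

```text
t: 19.98
ee_pos: [617.0, 76.5, 237.9]
orientation: [-0.034, 3.132, 0.001]
ft_force: [0.6, 0.2, 0.0]
width: 58.3
grasp_force: 0.0
```

Call:
{"method": "apply_moves", "body": {"targets": [[0.36,[-0.12,0.86,0],[0,0,0]],[0.36,[-0.12,0.86,0],[0,0,0]],[0.36,[-0.12,0.86,0],[0,0,0]],[0.36,[-0.12,0.86,0],[0,0,0]],[0.36,[-0.12,0.86,0],[0,0,0]],[0.36,[-0.12,0.86,0],[0,0,0]],[0.36,[-0.12,0.86,0],[0,0,0]],[0.36,[0,0,0],[0,0,0]]]}}

```text
t: 20.98
ee_pos: [648.4, 382.6, 232.8]
orientation: [-0.044, 3.14, 0.002]
ft_force: [0.6, -0.1, 0.5]
width: 60.0
grasp_force: 0.0
```

```bash
cat > look.py <<'E'
from h import *
import sys
np.set_printoptions(precision=1,suppress=True)
P=np.array(eval(sys.argv[1]));im=grab('wrist');px=im['pixels'].copy()
for s,C,c0,r in caps(im,P):
    print('cap',s,C,c0); cv2.circle(px,tuple(int(round(x)) for x in c0),int(round(r)),(0,255,0),1)
if len(sys.argv)>2: cv2.imwrite('pics/'+sys.argv[2],px)
ps=[im['c2w'][:3,3]]
plan([C[0],C[1],73]);print('rack caps etc: held/spare seen:')
for d in ctrl.pinpoint('spare1','wrist'): print(round(float(d['score']),2),at(im,d['xy'],8))
E
python3 look.py '[[441,350],[454.6,281.7],[521.4,290.9],[580.9,380.5]]' w7.png
```

```text
cap 50.51056587947392 [444.  327.5 108. ] [247.6 -63.3]
cap 33.03003490357576 [450.1 268.2 108. ] [161.  -54.2]
cap 81.7211086407056 [522.9 287.9 108. ] [194.9  60.5]
cap 150.0 [580.9 380.5 108. ] [320.5 145.8]
t 21.02 p [648.4 380.7 232.6] yaw 91.6 q1,q6 [ 0.5 -1.1] turn [ 0.  0. -0.] shift [1.4 0.  3.2] F [-0.2 -0.8 -0.4] w 59.9
rack caps etc: held/spare seen:
0.69 [522.9 290.4   8. ]
0.63 [451.7 283.5   8. ]
0.57 [580.8 382.1   8. ]
```

View pics/w7.png

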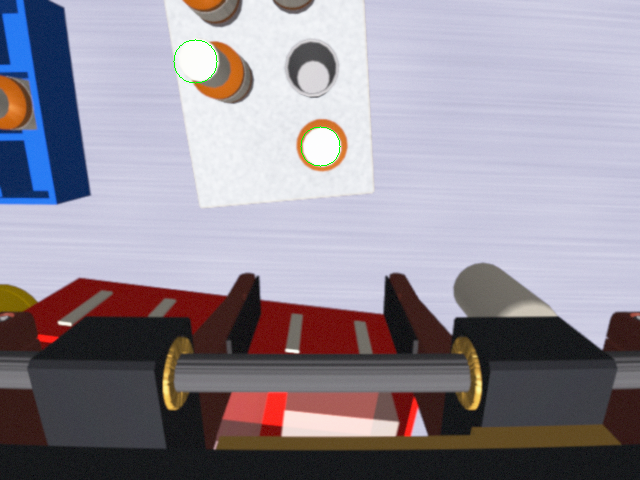

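The circle sits on the cap of D at (321,146). Grasping it.

Call:
{"method": "apply_moves", "body": {"targets": [[0.36,[0.7,0.005,0.3],[0,0,0]],[0.36,[0.65,0.005,0.3],[0,0,0]],[0.36,[0,0,0.9],[0,0,0]],[0.36,[0,0,0.9],[0,0,0]],[0.36,[0,0,0.6],[0,0,0]],[0.36,[0,0,0.2],[0,0,0]],[-1,[0,0,0],[0,0,0]],[-1,[0,0,0],[0,0,0]]]}}

```text
t: 22.08
ee_pos: [582.4, 378.7, 73.5]
orientation: [-0.039, 3.139, 0.002]
ft_force: [0.3, -0.1, 0.6]
width: 42.9
grasp_force: 0.0
```

Call:
{"method": "apply_moves", "body": {"targets": [[-1,[0,0,0],[0,0,0]],[-1,[0,0,0],[0,0,0]],[-1,[0,0,0],[0,0,0]]]}}

```text
t: 22.45
ee_pos: [582.0, 379.1, 73.0]
orientation: [-0.04, 3.139, 0.002]
ft_force: [-0.1, -0.2, 5.8]
width: 29.4
grasp_force: 30.0
```

Call:
{"method": "apply_moves", "body": {"targets": [[-1,[0,0,-0.6],[0,0,0]],[-1,[0,0,-0.9],[0,0,0]],[-1,[0,0,-0.95],[0,0,0]],[-1,[-0.07,-0.947,0],[0,0,0]],[-1,[-0.07,-0.947,0],[0,0,0]],[-1,[-0.07,-0.947,0],[0,0,0]],[-1,[-0.07,-0.947,0],[0,0,0]],[-1,[-0.07,-0.947,0],[0,0,0]]]}}

```text
t: 23.45
ee_pos: [604.1, 140.6, 193.8]
orientation: [0.04, -3.14, 0.001]
ft_force: [1.2, 1.1, -2.0]
width: 30.0
grasp_force: 29.9
```

Call:
{"method": "apply_moves", "body": {"targets": [[-1,[-0.07,-0.947,0],[0,0,0]],[-1,[0,0,0.3],[0,0,0]],[-1,[0,0,0],[0,0,0]]]}}

```text
t: 23.82
ee_pos: [607.9, 95.1, 177.4]
orientation: [0.038, -3.138, 0.0]
ft_force: [-0.9, 0.0, -1.7]
width: 29.6
grasp_force: 30.0
```

```bash
cat > foot.py <<'E'
from h import *
import sys
np.set_printoptions(precision=1,suppress=True)
im=grab('wrist');px=im['pixels'];o=ctrl.get_obs();zb=o['ee_pos'][2]-65
p=np.array(o['ee_pos']);hsv=cv2.cvtColor(px,cv2.COLOR_BGR2HSV)
am=cv2.inRange(hsv,(3,140,80),(18,255,255))
c=proj(im,[p[0]-15,p[1],zb+35]).astype(int); m=np.zeros_like(am); m[:320,c[0]-70:c[0]+70]=am[:320,c[0]-70:c[0]+70]
n,l,s,ce=cv2.connectedComponentsWithStats(m); i=1+np.argmax(s[1:,4]); print('amber bbox',s[i])
# body sides -> y ; dark foot top edge -> x
L,Rr=s[i,0],s[i,0]+s[i,2]; ys=np.nonzero(l==i); yl=ys[0][ys[1]==L].mean(); yr=ys[0][ys[1]==Rr-1].mean()
a=at(im,(L,yl),zb+30);b=at(im,(Rr,yr),zb+30); print('sides',a,b,'y',(a[1]+b[1])/2,'p',p)
cv2.imwrite('pics/'+sys.argv[1],px)
t=eval(sys.argv[2]); plan(t+[71.2])
q=cv2.inRange(hsv,(100,120,60),(125,255,255));q=cv2.approxPolyDP(cv2.convexHull(max(cv2.findContours(q,0,1)[0],key=cv2.contourArea)),8,True)[:,0]
print([at(im,k.astype(float),55)[:2].round(1) for k in q])
E
python3 foot.py w8.png '[609.6,95.7]'
```

```text
amber bbox [ 282  242   82   49 1999]
sides [608.1  73.  143.1] [607.5 119.9 143.1] y 96.46150578964992 p [608.4  95.7 178.1]
t 23.88 p [608.4  95.7 178.1] yaw 91.5 q1,q6 [ 0.1 -1.5] turn [ 0. -0.  0.] shift [-0.   0.   2.1] F [ 0.5  0.5 -2.9] w 29.7
[array([457.2, 125.2]), array([625.7, 128.2]), array([644.1,  56. ]), array([643.7,   4.3]), array([459.7,   0.3])]
```

View pics/w8.png

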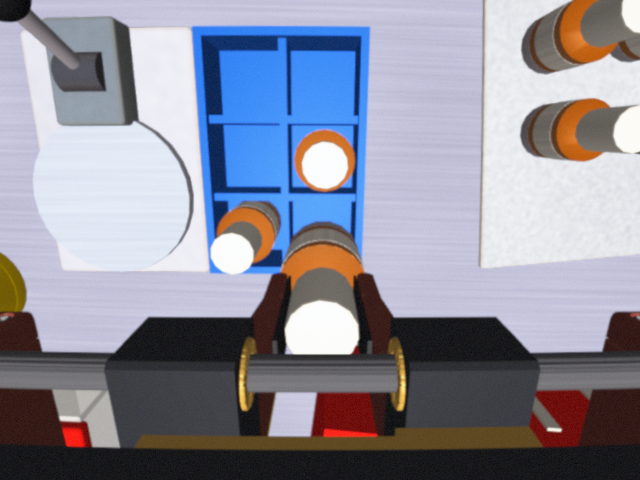

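The bottle placed in cell3 stands upright at (235,250), and the one in hand is above cell6. Inserting.

Call:
{"method": "apply_moves", "body": {"targets": [[-1,[-0.03,0,0.5],[0,0,0]],[-1,[0,0,0.5],[0,0,0]],[-1,[0,0,0.4],[0,0,0]],[-1,[0,0,0.3],[0,0,0]],[-1,[0,0,0.2],[0,0,0]],[-1,[0,0,0.1],[0,0,0]]]}}

```text
t: 24.62
ee_pos: [610.9, 95.1, 78.8]
orientation: [0.039, -3.141, -0.0]
ft_force: [0.2, -0.6, -1.3]
width: 29.7
grasp_force: 30.0
```

Call:
{"method": "apply_moves", "body": {"targets": [[-1,[0,0,0.08],[0,0,0]],[-1,[0,0,0.05],[0,0,0]],[-1,[0,0,0],[0,0,0]]]}}

```text
t: 25.0
ee_pos: [611.0, 95.0, 72.8]
orientation: [-0.039, 3.141, 0.0]
ft_force: [0.2, -0.3, -2.2]
width: 29.6
grasp_force: 30.0
```

Call:
{"method": "apply_moves", "body": {"targets": [[-1,[0,0,0.03],[0,0,0]],[-1,[0,0,0],[0,0,0]],[0,[0,0,0],[0,0,0]],[0,[0,0,0],[0,0,0]],[0,[0,0,0],[0,0,0]],[0,[0,0,-0.4],[0,0,0]],[0,[0,0,-0.9],[0,0,0]],[0,[0,0,-0.9],[0,0,0]]]}}

```text
t: 26.0
ee_pos: [610.9, 95.0, 183.6]
orientation: [-0.039, 3.141, 0.0]
ft_force: [0.2, 0.5, -0.1]
width: 43.9
grasp_force: 0.0
```

Call:
{"method": "apply_moves", "body": {"targets": [[0.36,[0,0,-0.8],[0,0,0]],[0.36,[0.07,0.977,0],[0,0,0]],[0.36,[0.07,0.977,0],[0,0,0]],[0.36,[0.07,0.977,0],[0,0,0]],[0.36,[0.07,0.977,0],[0,0,0]],[0.36,[0,0,0],[0,0,0]]]}}

```text
t: 26.75
ee_pos: [591.5, 293.2, 222.7]
orientation: [-0.045, 3.14, 0.002]
ft_force: [-0.1, 0.2, 0.0]
width: 59.8
grasp_force: 0.0
```

```bash
python3 look.py '[[441,350],[454.6,281.7],[521.4,290.9]]' w9.png
```

```text
cap 68.0792456363357 [441.  351.5 108. ] [412.4  24.6]
cap 77.45813837514187 [453.1 280.2 108. ] [307.6  40.2]
cap 150.0 [521.4 290.9 108. ] [320.4 142.5]
t 26.8 p [591.7 291.3 222.4] yaw 91.6 q1,q6 [ 0.4 -1.2] turn [ 0.  0. -0.] shift [1.4 0.  3. ] F [-0.3  0.9 -0.8] w 59.7
rack caps etc: held/spare seen:
0.78 [612.1  34.9   8. ]
0.76 [520.1 286.6   8. ]
0.75 [439.  351.6   8. ]
0.63 [610.8  98.4   8. ]
0.58 [452.6 282.4   8. ]
```

Call:
{"method": "apply_moves", "body": {"targets": [[0.36,[0.7,0.01,0.3],[0,0,0]],[0.36,[0.7,0.01,0.3],[0,0,0]],[0.36,[0,0,0.9],[0,0,0]],[0.36,[0,0,0.9],[0,0,0]],[0.36,[0,0,0.4],[0,0,0]],[0.36,[0,0,0.19],[0,0,0]],[-1,[0,0,0],[0,0,0]],[-1,[0,0,0],[0,0,0]]]}}

```text
t: 27.85
ee_pos: [522.9, 289.6, 73.0]
orientation: [-0.039, 3.139, 0.002]
ft_force: [-0.2, -0.1, -1.1]
width: 43.1
grasp_force: 0.0
```

Call:
{"method": "apply_moves", "body": {"targets": [[-1,[0,0,0],[0,0,0]],[-1,[0,0,0],[0,0,0]],[-1,[0,0,0],[0,0,0]]]}}

```text
t: 28.22
ee_pos: [522.5, 289.7, 72.6]
orientation: [-0.04, 3.14, 0.001]
ft_force: [-0.5, 0.3, 5.5]
width: 29.8
grasp_force: 30.0
```

Call:
{"method": "apply_moves", "body": {"targets": [[-1,[0,0,-0.6],[0,0,0]],[-1,[0,0,-0.95],[0,0,0]],[-1,[0,0,-1.0],[0,0,0]],[-1,[-0.074,-0.853,0],[0,0,0]],[-1,[-0.074,-0.853,0],[0,0,0]],[-1,[-0.074,-0.853,0],[0,0,0]],[-1,[-0.074,-0.853,0],[0,0,0]],[-1,[-0.074,-0.853,0],[0,0,0]]]}}

```text
t: 29.22
ee_pos: [545.3, 75.1, 198.9]
orientation: [0.04, -3.141, 0.0]
ft_force: [-0.2, 0.7, -1.6]
width: 29.6
grasp_force: 30.0
```

Call:
{"method": "apply_moves", "body": {"targets": [[-1,[-0.074,-0.853,0],[0,0,0]],[-1,[0,0,0.2],[0,0,0]],[-1,[0,0,0],[0,0,0]]]}}

```text
t: 29.6
ee_pos: [549.5, 34.1, 188.0]
orientation: [0.038, -3.139, -0.0]
ft_force: [0.7, 0.6, -3.0]
width: 29.6
grasp_force: 30.0
```

```bash
python3 foot.py w10.png '[551.6,34.5]'
```

```text
amber bbox [ 281  242   84   48 1998]
sides [550.4  11.5 153.4] [549.5  59.7 153.4] y 35.58012807534102 p [549.8  34.6 188.4]
t 29.65 p [549.8  34.6 188.4] yaw 91.5 q1,q6 [ 0.  -1.6] turn [ 0. -0.  0.] shift [-0.  -0.   2.3] F [-0.2  0.4 -2.4] w 28.8
[array([457.5, 124.6]), array([565.9, 127.1]), array([580.1,  95.7]), array([573.4,   1.5]), array([459.3,   0.4])]
```

View pics/w10.png

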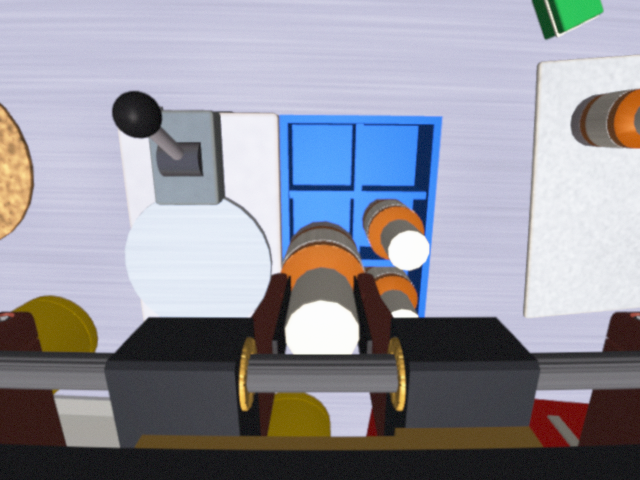

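The bottle in hand is above cell2, cells 5 and 6 are occupied, and the fingers clear the neighbours. Inserting.

Call:
{"method": "apply_moves", "body": {"targets": [[-1,[-0.035,0,0.7],[0,0,0]],[-1,[0,0,0.5],[0,0,0]],[-1,[0,0,0.4],[0,0,0]],[-1,[0,0,0.3],[0,0,0]],[-1,[0,0,0.2],[0,0,0]],[-1,[0,0,0.1],[0,0,0]]]}}

```text
t: 30.4
ee_pos: [552.4, 34.3, 78.9]
orientation: [0.04, -3.141, 0.0]
ft_force: [-0.1, 0.3, -0.6]
width: 30.0
grasp_force: 30.0
```

Call:
{"method": "apply_moves", "body": {"targets": [[-1,[0,0,0.08],[0,0,0]],[-1,[0,0,0.05],[0,0,0]],[-1,[0,0,0],[0,0,0]]]}}

```text
t: 30.78
ee_pos: [552.4, 34.0, 72.8]
orientation: [-0.039, 3.141, 0.0]
ft_force: [-0.0, -0.0, -1.6]
width: 29.6
grasp_force: 30.0
```

Call:
{"method": "apply_moves", "body": {"targets": [[-1,[0,0,0.03],[0,0,0]],[-1,[0,0,0],[0,0,0]],[0,[0,0,0],[0,0,0]],[0,[0,0,0],[0,0,0]],[0,[0,0,0],[0,0,0]],[0,[0,0,-0.4],[0,0,0]],[0,[0,0,-0.9],[0,0,0]],[0,[0,0,-0.9],[0,0,0]]]}}

```text
t: 31.78
ee_pos: [552.0, 34.0, 182.2]
orientation: [0.039, -3.14, 0.0]
ft_force: [0.8, -0.2, 0.3]
width: 43.7
grasp_force: 0.0
```

Call:
{"method": "apply_moves", "body": {"targets": [[0.36,[0,0,-0.8],[0,0,0]],[0.36,[0.077,0.826,0],[0,0,0]],[0.36,[0.077,0.826,0],[0,0,0]],[0.36,[0.077,0.826,0],[0,0,0]],[0.36,[0.077,0.826,0],[0,0,0]],[0.36,[0.077,0.826,0],[0,0,0]],[0.36,[0.077,0.826,0],[0,0,0]],[0.36,[0,0,0],[0,0,0]]]}}

```text
t: 32.78
ee_pos: [522.5, 283.5, 221.2]
orientation: [-0.045, 3.141, 0.001]
ft_force: [-0.0, -0.4, 0.7]
width: 59.9
grasp_force: 0.0
```

```bash
python3 look.py '[[441,350],[454.6,281.7]]' w11.png
```

```text
cap 86.77040846869961 [441.  345.5 108. ] [409.6 129.4]
cap 150.0 [451.6 280.2 108. ] [319.1 141.6]
t 32.83 p [522.6 282.  221. ] yaw 91.6 q1,q6 [ 0.5 -1.1] turn [-0. -0. -0.] shift [1.4 0.  3. ] F [-0.6 -0.  -0.5] w 60.1
rack caps etc: held/spare seen:
0.93 [438.9 353.4   8. ]
0.89 [608.3  99.2   8. ]
0.82 [451.  282.3   8. ]
0.7 [610.3  39.4   8. ]
0.69 [611.1  36.6   8. ]
0.66 [548.3  33.8   8. ]
```

Call:
{"method": "apply_moves", "body": {"targets": [[0.36,[0.71,0.01,0.3],[0,0,0]],[0.36,[0.7,0.0,0.3],[0,0,0]],[0.36,[0,0,0.9],[0,0,0]],[0.36,[0,0,0.9],[0,0,0]],[0.36,[0,0,0.4],[0,0,0]],[0.36,[0,0,0.16],[0,0,0]],[-1,[0,0,0],[0,0,0]],[-1,[0,0,0],[0,0,0]]]}}

```text
t: 33.88
ee_pos: [453.3, 280.0, 74.2]
orientation: [-0.039, 3.14, 0.001]
ft_force: [-0.4, 0.3, 0.1]
width: 42.7
grasp_force: 0.0
```

Call:
{"method": "apply_moves", "body": {"targets": [[-1,[0,0,0],[0,0,0]],[-1,[0,0,0],[0,0,0]],[-1,[0,0,0],[0,0,0]]]}}

```text
t: 34.25
ee_pos: [453.0, 280.1, 74.0]
orientation: [-0.04, 3.14, 0.001]
ft_force: [0.2, -2.0, 5.7]
width: 29.6
grasp_force: 30.0
```

Call:
{"method": "apply_moves", "body": {"targets": [[-1,[0,0,-0.6],[0,0,0]],[-1,[0,0,-0.9],[0,0,0]],[-1,[0,0,-0.95],[0,0,0]],[-1,[-0.107,-0.825,0],[0,0,0]],[-1,[-0.107,-0.825,0],[0,0,0]],[-1,[-0.107,-0.825,0],[0,0,0]],[-1,[-0.107,-0.825,0],[0,0,0]],[-1,[-0.107,-0.825,0],[0,0,0]]]}}

```text
t: 35.25
ee_pos: [484.1, 73.1, 195.5]
orientation: [0.04, -3.141, 0.0]
ft_force: [0.3, -0.4, -1.7]
width: 29.6
grasp_force: 30.0
```

Call:
{"method": "apply_moves", "body": {"targets": [[-1,[-0.107,-0.825,0],[0,0,0]],[-1,[0,0,0.2],[0,0,0]],[-1,[0,0,0],[0,0,0]]]}}

```text
t: 35.62
ee_pos: [489.7, 33.6, 184.7]
orientation: [0.038, -3.139, -0.0]
ft_force: [0.0, -0.6, -1.5]
width: 29.7
grasp_force: 30.0
```

```bash
python3 foot.py w12.png '[491.2,33.6]'
```

```text
amber bbox [ 281  242   83   49 2005]
sides [490.4  10.9 150.1] [489.5  58.5 150.1] y 34.713790449344884 p [490.   34.  185.1]
t 35.67 p [490.   34.  185.1] yaw 91.5 q1,q6 [ 0.  -1.6] turn [ 0. -0.  0.] shift [-0.  -0.   2.3] F [ 0.   0.4 -2.4] w 30.0
[array([458.6,  -0. ]), array([456.3, 123.6]), array([566.4, 126.6]), array([516.1,   1.3])]
```

View pics/w12.png

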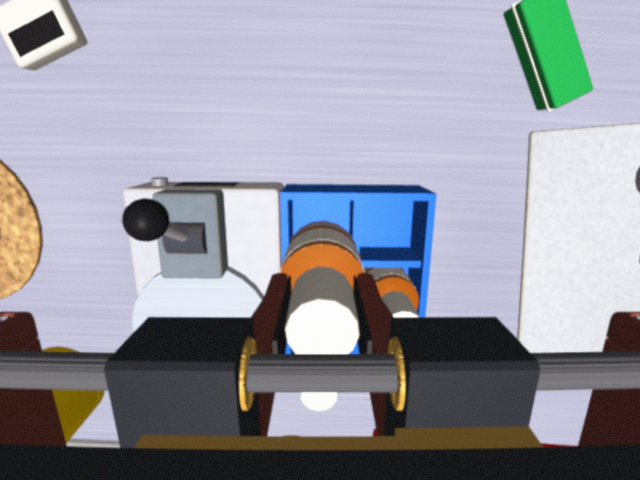

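The bottle is above cell1, and the lever ball at (146,219) is clear of the gripper. Inserting.

Call:
{"method": "apply_moves", "body": {"targets": [[-1,[-0.03,-0.01,0.6],[0,0,0]],[-1,[0,0,0.5],[0,0,0]],[-1,[0,0,0.4],[0,0,0]],[-1,[0,0,0.3],[0,0,0]],[-1,[0,0,0.2],[0,0,0]],[-1,[0,0,0.1],[0,0,0]]]}}

```text
t: 36.42
ee_pos: [492.3, 33.1, 80.4]
orientation: [0.04, -3.141, -0.0]
ft_force: [0.0, 0.9, -1.6]
width: 29.6
grasp_force: 30.0
```

Call:
{"method": "apply_moves", "body": {"targets": [[-1,[0,0,0.1],[0,0,0]],[-1,[0,0,0.05],[0,0,0]],[-1,[0,0,0],[0,0,0]]]}}

```text
t: 36.8
ee_pos: [492.4, 32.8, 73.3]
orientation: [-0.039, 3.141, 0.0]
ft_force: [-0.1, -0.2, -2.2]
width: 29.4
grasp_force: 30.0
```

Call:
{"method": "apply_moves", "body": {"targets": [[-1,[0,0,0.04],[0,0,0]],[-1,[0,0,0],[0,0,0]],[0,[0,0,0],[0,0,0]],[0,[0,0,0],[0,0,0]],[0,[0,0,0],[0,0,0]],[0,[0,0,-0.4],[0,0,0]],[0,[0,0,-0.9],[0,0,0]],[0,[0,0,-0.9],[0,0,0]]]}}

```text
t: 37.8
ee_pos: [491.9, 32.8, 182.0]
orientation: [0.039, -3.14, 0.0]
ft_force: [0.5, -0.1, 0.4]
width: 44.3
grasp_force: 0.0
```

Call:
{"method": "apply_moves", "body": {"targets": [[0.36,[0,0,-0.8],[0,0,0]],[0.36,[-0.08,0.904,0],[0,0,0]],[0.36,[-0.08,0.904,0],[0,0,0]],[0.36,[-0.08,0.904,0],[0,0,0]],[0.36,[-0.08,0.904,0],[0,0,0]],[0.36,[-0.08,0.904,0],[0,0,0]],[0.36,[-0.08,0.904,0],[0,0,0]],[0.36,[-0.08,0.904,0],[0,0,0]]]}}

```text
t: 38.8
ee_pos: [512.2, 351.3, 221.0]
orientation: [0.04, -3.141, 0.0]
ft_force: [0.4, 0.3, -1.0]
width: 60.0
grasp_force: 0.0
```

Call:
{"method": "apply_moves", "body": {"targets": [[0.36,[0,0,0],[0,0,0]]]}}

```text
t: 38.92
ee_pos: [512.2, 352.4, 220.8]
orientation: [-0.044, 3.141, 0.001]
ft_force: [0.4, -0.1, -0.2]
width: 59.3
grasp_force: 0.0
```

```bash
python3 look.py '[[441,350]]' w13.png
```

```text
cap 149.7430312954849 [439.5 351.5 108. ] [322.4 139.2]
t 38.98 p [511.9 350.6 220.6] yaw 91.6 q1,q6 [ 0.6 -1. ] turn [-0. -0. -0.] shift [1.4 0.1 3. ] F [-0.2 -0.7 -0.7] w 59.8
rack caps etc: held/spare seen:
0.96 [609.5  36.1   8. ]
0.95 [610.   96.3   8. ]
0.83 [438.3 351.4   8. ]
0.65 [492.7  33.    8. ]
0.57 [554.   33.1   8. ]
```

Call:
{"method": "apply_moves", "body": {"targets": [[0.36,[0.73,0.02,0.3],[0,0,0]],[0.36,[0.73,0.02,0.3],[0,0,0]],[0.36,[0,0,0.9],[0,0,0]],[0.36,[0,0,0.9],[0,0,0]],[0.36,[0,0,0.4],[0,0,0]],[0.36,[0,0,0.15],[0,0,0]],[-1,[0,0,0],[0,0,0]],[-1,[0,0,0],[0,0,0]]]}}

```text
t: 40.02
ee_pos: [440.1, 350.1, 74.8]
orientation: [-0.039, 3.14, 0.002]
ft_force: [-0.5, -0.3, 0.6]
width: 42.9
grasp_force: 0.0
```

Call:
{"method": "apply_moves", "body": {"targets": [[-1,[0,0,0],[0,0,0]],[-1,[0,0,0],[0,0,0]],[-1,[0,0,0],[0,0,0]]]}}

```text
t: 40.4
ee_pos: [439.8, 350.4, 74.5]
orientation: [-0.04, 3.14, 0.001]
ft_force: [0.8, 0.2, 6.3]
width: 29.6
grasp_force: 30.0
```

Call:
{"method": "apply_moves", "body": {"targets": [[-1,[0,0,-0.6],[0,0,0]],[-1,[0,0,-0.9],[0,0,0]],[-1,[0,0,-0.95],[0,0,0]],[-1,[-0.149,-0.86,0],[0,0,0]],[-1,[-0.149,-0.86,0],[0,0,0]],[-1,[-0.149,-0.86,0],[0,0,0]],[-1,[-0.149,-0.86,0],[0,0,0]],[-1,[-0.149,-0.86,0],[0,0,0]]]}}

```text
t: 41.4
ee_pos: [481.6, 134.6, 195.9]
orientation: [0.04, -3.141, 0.0]
ft_force: [0.1, -0.3, -1.4]
width: 29.7
grasp_force: 30.0
```

Call:
{"method": "apply_moves", "body": {"targets": [[-1,[-0.149,-0.86,0],[0,0,0]],[-1,[0,0,0.2],[0,0,0]],[-1,[0,0,0],[0,0,0]]]}}

```text
t: 41.78
ee_pos: [489.5, 93.2, 185.2]
orientation: [0.038, -3.139, 0.0]
ft_force: [0.2, -0.3, -2.2]
width: 29.8
grasp_force: 30.0
```

```bash
python3 foot.py w14.png '[490.2,93.6]'
```

```text
amber bbox [ 280  242   84   52 1996]
sides [490.7  70.  150.6] [489.5 118.2 150.6] y 94.0817840265659 p [489.8  93.7 185.6]
t 41.83 p [489.8  93.7 185.6] yaw 91.5 q1,q6 [ 0.2 -1.4] turn [-0. -0. -0.] shift [-0.  -0.   2.3] F [ 0.6  0.2 -1.6] w 29.7
[array([452.1, 121.1]), array([509.1, 125.6]), array([571. ,   2.8]), array([458.1,   0.8])]
```

Call:
{"method": "apply_moves", "body": {"targets": [[-1,[0,0,0.6],[0,0,0]],[-1,[0,0,0.5],[0,0,0]],[-1,[0,0,0.4],[0,0,0]],[-1,[0,0,0.3],[0,0,0]],[-1,[0,0,0.2],[0,0,0]],[-1,[0,0,0.1],[0,0,0]]]}}

```text
t: 42.58
ee_pos: [490.5, 93.5, 80.9]
orientation: [0.04, -3.141, 0.0]
ft_force: [0.4, -0.2, -1.2]
width: 29.6
grasp_force: 30.0
```

Call:
{"method": "apply_moves", "body": {"targets": [[-1,[0,0,0.08],[0,0,0]],[-1,[0,0,0.05],[0,0,0]],[-1,[0,0,0.03],[0,0,0]],[-1,[0,0,0],[0,0,0]]]}}

```text
t: 43.08
ee_pos: [490.6, 93.2, 73.3]
orientation: [-0.039, 3.141, 0.0]
ft_force: [-0.1, 0.5, -2.7]
width: 29.4
grasp_force: 30.0
```

Call:
{"method": "apply_moves", "body": {"targets": [[-1,[0,0,0.02],[0,0,0]],[-1,[0,0,0],[0,0,0]],[0,[0,0,0],[0,0,0]],[0,[0,0,0],[0,0,0]],[0,[0,0,0],[0,0,0]],[0,[0,0,-0.4],[0,0,0]],[0,[0,0,-0.9],[0,0,0]],[0,[0,0,-0.9],[0,0,0]]]}}

```text
t: 44.08
ee_pos: [490.1, 93.1, 183.1]
orientation: [0.039, -3.14, 0.0]
ft_force: [0.7, -0.7, 0.5]
width: 43.7
grasp_force: 0.0
```

Call:
{"method": "apply_moves", "body": {"targets": [[-1,[0,0,-0.9],[0,0,0]],[-1,[-0.66,-0.2,-0.66],[0,0,0]],[-1,[-0.66,-0.2,-0.66],[0,0,0]],[-1,[-0.66,-0.2,-0.66],[0,0,0]],[-1,[0,0,0],[0,0,0]],[-1,[0,0,0],[0,0,0]]]}}

```text
t: 44.82
ee_pos: [588.9, 65.7, 324.8]
orientation: [0.039, -3.139, 0.0]
ft_force: [-0.4, -0.2, -0.5]
width: 0.2
grasp_force: 0.0
```

Run:
```python
from h import *
np.set_printoptions(precision=1,suppress=True)
cells=[(490.8,33.7),(550.7,34.7),(610.8,35.7),(489.8,93.6),(549.8,94.7),(609.7,95.7)]
im=grab('wrist');px=im['pixels'].copy()
for s,C,c0,r in caps(im,np.array(cells),z=106):
    print(s,C,c0);cv2.circle(px,tuple(int(round(x)) for x in c0),int(round(r)),(0,255,0),1)
for d in ctrl.pinpoint('lever_tip','wrist'): print('lever',d['score'],d['xy'],at(im,d['xy'],125))
cv2.imwrite('pics/w15.png',px);plan([440,-70,125],90)
```

```text
150.0 [492.3  33.7 106. ] [291.4 113.1]
150.0 [550.7  34.7 106. ] [292.2 172.5]
150.0 [609.3  34.2 106. ] [291.5 227.6]
150.0 [491.3  93.6 106. ] [351.8 113.6]
150.0 [549.8  94.7 106. ] [350.3 173.1]
150.0 [609.7  95.7 106. ] [348.7 229.4]
lever 0.8 [168.7, 79.4] [465.6 -78.9 125. ]
t 44.92 p [588.5  65.9 324.5] yaw 91.5 q1,q6 [ 0.1 -1.5] turn [-0. -0.  0.] shift [ 3.  -2.7  4. ] F [-0.   0.6 -0.9] w 0.3
```

View pics/w15.png

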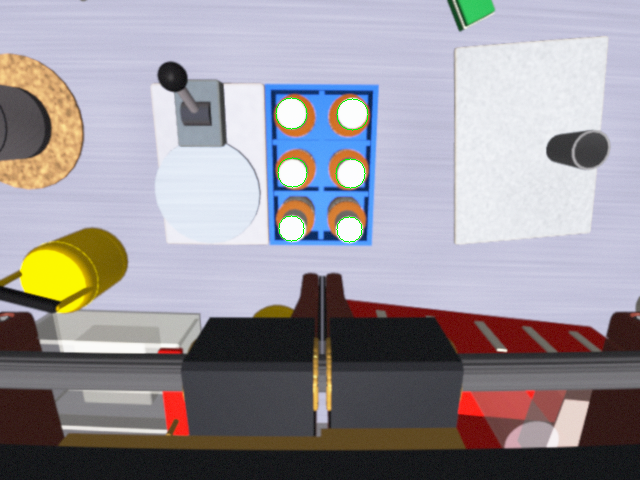

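The rack is full, with all six caps upright at the cell positions. The beaker stands alone on the board at (580,150), and the lever ball is at (173,76). Now the lever.

Call:
{"method": "apply_moves", "body": {"targets": [[-1,[0.86,-0.658,0],[0,0,0]],[-1,[0.86,-0.658,0],[0,0,0]],[-1,[0.86,-0.658,0],[0,0,0]],[-1,[0.86,-0.658,0],[0,0,0]],[-1,[0,0,0],[0,0,0]],[-1,[0,0,0.9],[0,0,0]],[-1,[0,0,0.9],[0,0,0]],[-1,[0,0,0.9],[0,0,0]]]}}

```text
t: 45.92
ee_pos: [421.5, -69.4, 189.6]
orientation: [-0.04, 3.141, 0.0]
ft_force: [-1.2, 0.9, -0.7]
width: 0.4
grasp_force: 0.0
```

Call:
{"method": "apply_moves", "body": {"targets": [[-1,[0,0,0.9],[0,0,0]],[-1,[0,0,0.4],[0,0,0]],[-1,[0,0,0],[0,0,0]]]}}

```text
t: 46.3
ee_pos: [420.3, -69.2, 124.5]
orientation: [0.041, -3.137, -0.002]
ft_force: [-0.1, -0.7, -0.1]
width: 0.5
grasp_force: 0.0
```

Run:
```python
from h import *
np.set_printoptions(precision=2,suppress=True)
plan([506,-70,125]);im=grab('scene')
p=[492.9,-70.4,72]
for d in ctrl.pinpoint('lever_tip','scene')[:2]:
    print(d['score'],d['xy'])
for a in (-.6,-.5,-.4,0,.5): print(a,proj(im,[p[0]+70*np.sin(a),p[1]+1.3*np.sin(a),72+70*np.cos(a)]))
```

```text
t 46.3 p [420.3 -69.2 124.5] yaw 91.5 q1,q6 [-0.19 -1.79] turn [ 0. -0.  0.] shift [-1.71 -0.06 -0.01] F [-0.1 -0.7 -0.1] w 0.5
0.69 [331.4, 186.0]
0.56 [344.4, 287.9]
-0.6 [333.91 187.71]
-0.5 [332.39 187.72]
-0.4 [330.77 187.99]
0 [323.6 191.6]
0.5 [314.58 201.07]
```

Call:
{"method": "apply_moves", "body": {"targets": [[-1,[-0.3,-0.01,0],[0,0,0]],[-1,[-0.3,-0.01,0],[0,0,0]],[-1,[-0.3,-0.01,0],[0,0,0]],[-1,[-0.3,-0.01,0],[0,0,0]],[-1,[-0.3,-0.01,0],[0,0,0]],[-1,[-0.2,-0.01,0],[0,0,0]],[-1,[0,0,0],[0,0,0]]]}}

```text
t: 47.28
ee_pos: [504.2, -70.9, 125.2]
orientation: [0.04, -3.135, -0.001]
ft_force: [-8.2, -0.4, 2.8]
width: 0.9
grasp_force: 4.1
```

Call:
{"method": "apply_moves", "body": {"targets": [[-1,[0.4,0,0],[0,0,0]],[-1,[0.8,0,0],[0,0,0]],[-1,[0,0,-0.9],[0,0,0]],[-1,[0,0,-0.9],[0,0,0]],[-1,[0,0,-0.9],[0,0,0]],[-1,[0,0,-0.9],[0,0,0]],[-1,[0,0,0],[0,0,0]]]}}

```text
t: 48.15
ee_pos: [449.2, -73.0, 309.8]
orientation: [-0.039, 3.134, -0.002]
ft_force: [-0.2, -0.4, -0.6]
width: 0.4
grasp_force: 0.0
```

Run:
```python
from h import *
np.set_printoptions(precision=2,suppress=True)
im=grab('scene');cv2.imwrite('pics/s2.png',cv2.resize(im['pixels'][120:420,180:560],None,fx=2,fy=2,interpolation=2))
p=[492.9,-70.4,72]
for d in ctrl.pinpoint('lever_tip','scene')[:2]: print(d['score'],d['xy'])
for a in (.3,.4,.5,.6): print(a,proj(im,[p[0]+70*np.sin(a),p[1]+1.3*np.sin(a),72+70*np.cos(a)]))
for d in ctrl.pinpoint('can','scene'): print('can',d['score'],at(im,d['xy'],6))
t=grab('top')
for l in ('can','mat'):
    for d in ctrl.pinpoint(l,'top')[:3]: print(l,d['score'],at(t,d['xy'],6))
plan([506,-70,125])
```

```text
0.65 [317.4, 201.5]
0.38 [353.8, 249.1]
0.3 [318.05 196.74]
0.4 [316.28 198.83]
0.5 [314.58 201.07]
0.6 [312.97 203.44]
can 0.72 [ 687.29 -237.56    6.  ]
can 0.63 [ 502.05 -332.85    6.  ]
can 0.62 [799.92  12.89   6.  ]
can 0.92 [ 505.29 -330.8     6.  ]
can 0.77 [ 681.97 -252.97    6.  ]
can 0.64 [794.5    9.24   6.  ]
mat 0.53 [619.5   95.91   6.  ]
t 48.45 p [446.  -72.4 304.8] yaw 91.4 q1,q6 [-0.19 -1.78] turn [ 0. -0.  0.] shift [-1.2   0.02  3.6 ] F [0.2 1.  0. ] w 0.6
```

View pics/s2.png

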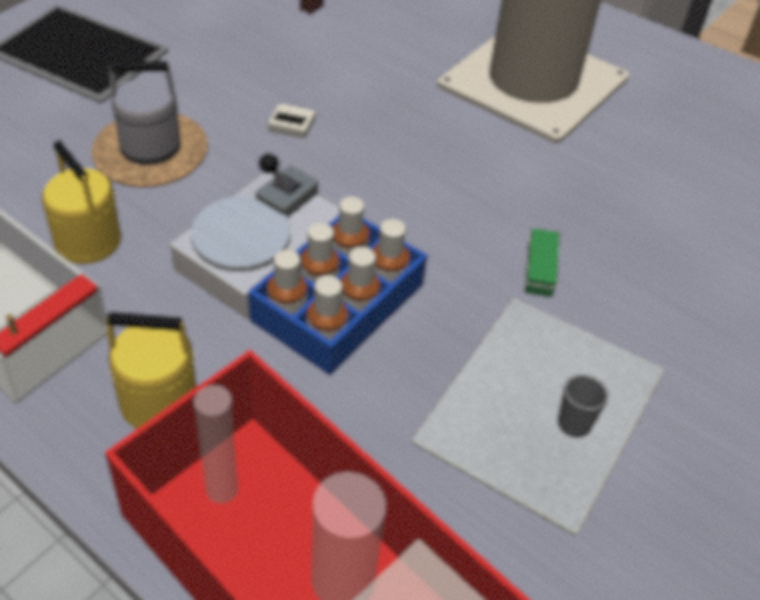

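The ball is now at (314,201) in the full image, a lean of about +0.5 rad, at the stop (the push force had risen to 8 N). The can stands on the mat, the rack is full and the beaker is upright. Handing in.

```bash
python3 -c "
from workcell import ctrl
print(ctrl.close_job())"
```

```text
the job is handed in; nothing more can be done
None
```

I handed the job in at about 48 s; the system only confirmed receipt and gave no verdict. By my own last images, the can stands on the cork mat, all six cells hold upright bottles, the lever is fully over towards the hot plate, and the beaker is upright.

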